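Seat the square jar in its holder and unscrew its cap

ROBOT

A 6-joint arm with a two-finger parallel gripper is mounted at the origin on a cart in front of the work surface, level with it; the furniture and walls round the work are solid. World frame = base frame: x ahead of the robot, y to its left, z up, the work surface at z = 0. Lengths are in mm, angles in degrees, forces in N, time in s.
With the tool pointing down it reaches from about 300 to 850 mm from the base axis. Payload 4.2 kg.
Tool frame: the origin (TCP) lies midway between the tips of the shut fingers; the grasp point (between the pads) lies 19 mm behind it; y points along the fingers, z is the direction in which the jaws open and shut, and the axes are right-handed (so a half turn about y gives the same grasp; the last joint's range is limited). The gripper opens to 91 mm and grips with 3 to 60 N. Pads are 32 mm wide; open, the fingers measure 118 mm over their backs; the gripper's body (76 mm by 178 mm) begins 60 mm behind the grasp point.
Start: joints at [-66.119, 18.312, 89.639, -0, 72.044, -1.146], TCP at [243.254, -521.028, 213.976] pointing down, gripper open.
Joint ranges: [-177.97, 177.97], [-48.28, 115.42], [12.27, 149.76], [-77.06, 257.06], [2.81, 150.46], [-146.56, 146.56]. Speed limits (degrees/s): [147.25, 147.25, 180, 180, 180, 180].

INTERFACE

Orientations are given as [roll, pitch, yaw] about the fixed x, y, z axes, in that order (R = Rz(yaw) Ry(pitch) Rx(roll)).
In Python, from workcell import env gives the robot as it stands.
- The arm moves only by the shell command python3 -m handwheel 'ROWS' [FORCE]. ROWS is JSON, a list of rows, each a list of 3 entries, a list of its own where there are three numbers: the opening, from 0 (shut) to 1 (fully open), then the shift along the tool's x, y, z in mm, then the turn, a rotation vector about the tool's x, y, z in degrees. A call has exactly 10 rows; each row shifts and turns the commanded pose from where the row before left it, along the tool's axes as they then stand; what a row does not reach is not made up. A row lasts 1/12 s, in which the tool goes at most 41.7 mm and 7.16 degrees, less where a joint would pass 70% of its speed; a pose out of reach is approached as far as the arm can. A call is refused whole if a number of a shift passes 41.7 or a number of a turn 7.16, either way. A call with a gripper value outside its range is refused whole. The fingers move at their own pace and stop on an object; FORCE is the grip in N (left out, the last holds). Time passes only in rows, so rows that do not move let the fingers close, or fill a call up. It gives the time, the measured TCP pose, the force and the opening at its end, in the units of the state.
- env.state(): the state, without advancing time (a new reading comes with each control period).
- env.grab_frame(name): name is "side" or "top"; returns the picture (480x640x3 uint8, red, green, blue); there is no depth.
- env.camera_info(name): a dict with "fx", "fy", "cx", "cy" (pixels), "camera_from_world" (4x4, takes a point from world to camera coordinates). Camera axes: x right, y down, z forward; pixel columns grow to the right and rows downward; lengths in mm; the calibration is good to about 2 mm. A picture is of the moment at which its call begins. camera_info takes no time and is no camera call.
- env.job_done(): hands the job in, once; it reports no verdict.
Trained networks look in the newest picture that a camera, given by its name, has taken for a name from the list of things; names that differ only in an ending like _2 or _b are one class to them, and where a whole thing is asked for, a point or a joint stands for the part that bears it (a point fixed in the world has none). Each returns a list of dicts, best first, with "p" (0 to 1); they miss things now and then, are a little off and sometimes report something else, mostly with a low value. They report only what shows in the picture. A call takes as long as a camera call. They do not tell look-alikes from the thing itself.
- env.masks_of(camera, label): "region" (480x640 bool, what is visible of it) and "location" ([column, row] in pixels, amid what is visible of it).
The state is a dict: "time_s": time; "qpos": joint angles; "qvel": joint speeds; "effort": joint torques, N m; "ee_pos": TCP position; "ee_rot": TCP orientation; "force": force on the tool from outside, world axes, zero at the start; "torque": the same for the moment, N m; "gripper_width": finger opening in mm.
Only numpy, scipy, OpenCV 4.12 (cv2) and the standard library are available. Lean on these libraries where they do the work, as an engineer would, in place of code of your own. Each camera call takes 0.05 s, during which the arm holds its last target.

TASK

Stand the square grey burnishing jar, its orange cap still on, fully down in the aluminium holder, which keeps it from turning. Then unscrew the cap anticlockwise in three or more about equal part-turns, letting go of it between them to take a new grip, lift it clear and lay it gently, open side down, in the round steel dish, leaving the open jar seated in the holder. Do not disturb the other things on the bench, and do not tip the jar or drop jar or cap.

Things in the scene. Friction and masses are not known exactly. Their poses are not given: they have to be found in the camera images.
- jar_middle (a point): centre of the square jar (without neck): grey plastic with two thin dark bands, 64 x 64 mm, 75 mm high, 0.3 to 0.55 kg; starts upright on the bench. Site 37.5 mm above its underside; x, y square to its flat sides, z up. The sides are equal (fits the holder in any quarter turn). Grip the bare sides near the shoulder; tall or low things stand close to some sides
- jar_shoulder (a point): middle of the jar's flat shoulder, 75 mm above its underside. Here stands a threaded neck, 24 mm high and 45 mm across the threads, hidden in the cap. Jar with cap on is 105 mm high. In the holder the shoulder is 95 mm above the bench
- cap_middle (a point): centre of the orange ribbed screw cap: 59 mm across, 30 mm high, 0.06 kg, hollow below, a flat black disc on top. Site on its axis, 15 mm above its lower rim; z up when upright. Screwed on, its lower rim rests on the shoulder (point 52.5 mm above jar_middle), and its yaw relative to the jar is -0.2 to 0.25 rad
- cap_rim (a point): middle of the cap's open lower rim. Right-hand thread: anticlockwise from above it rises 20 mm a turn (3.2 mm per rad), with 1 mm of play, and stays where it is left. It comes free when its yaw relative to the jar has grown to 3.8 rad: turn it 4.1 to 4.4 rad in all, in several grips, then it lifts straight off. Pulling sooner only lifts the jar
- holder_floor (a point): middle of the holder's inner floor, 20 mm above the bench; x, y axes square to its walls. The jar stands on it: when fully down jar_middle is 37.5 mm above this point
- holder: the bolted-down aluminium holder, origin at the centre of its underside: block 100 x 100 mm, a low wall along each of the four sides, 69 mm apart inside (2.5 mm of play each side of the jar), topped by black outward-sloping guide lips that end 48 mm above the bench, 84 mm apart
- dish_floor (a point): middle of the inner floor of the round stainless steel dish (120 mm across the rim, rim 14 mm above the bench, flat floor about 90 mm across and 4 mm above the bench, fixed)
- powder_jar: white plastic jar with a blue lid, 53 mm across, 76 mm high, origin at the centre of its underside; stands close to one side of the square jar. Bystander
- cast_small: cream plaster dental cast, 48 x 53 mm, 27 mm high, origin at the centre of its underside; stands close to another side of the square jar. Bystander
- paste_tube: white squeeze tube with a green cap lying on the bench, 31 x 104 mm, 24 mm high, origin at the centre of its underside. Bystander
- cast_upper: white plaster dental cast, 52 x 58 mm, 27 mm high, origin at the centre of its underside. Bystander
- splint_case: purple closed case, 84 x 64 mm, 25 mm high, origin at the centre of its underside. Bystander
- flat_brush: flat brush with a wooden handle lying on the bench, 32 x 187 mm, 10 mm high, origin at the centre of its underside. Bystander
- tall_carton: tall white open carton, 85 x 136 mm, 274 mm high, origin at the centre of its underside. Bystander. Fixed round the work: to its right a big open brown carton whose flaps reach 0.28 m above the bench, on the left a beige moulding machine up to 0.23 m high, behind on the left two stacked white cartons 0.34 m high
Not all that is in view belongs to the job. Leave any green look-alike of the part that bears cap_middle alone.

How it is judged:
By the outcome, as a careful person would: the job done as asked, in the order asked, and still so for the second after the job is handed in, with the robot touching nothing.
It also fails if it takes over 70 s, if anything falls off the work surface, if the arm or the gripper's body presses on something with over 40 N, if the wrist force passes 120 N, or if a joint passes its speed limit or range.

## Working session

There is one attempt and no reset: what is moved stays moved. The work goes in short steps, Python scripts to look and compute and a shell command to move; the robot and the scene stay as the last step left them, time stands still between calls to the robot, and variables do not carry over. Pictures are saved under pics/ and viewed, and the job is handed in when it is done.

```bash
ls; mkdir -p pics
python3 - <<'E'
from workcell import env
import cv2
for n in ("side","top"):
    im=env.grab_frame(n); cv2.imwrite(f"pics/{n}0.png",im[:,:,::-1])
    print(n,env.camera_info(n))
print(env.state())
E
```

```text
pics
side {'fx': 486.96303527959327, 'fy': 486.96303527959327, 'cx': 315.6088849133912, 'cy': 241.3032321434607, 'camera_from_world': array([[ 9.75147193e-01, -2.21294272e-01,  1.08072891e-02,
        -5.68919175e+02],
       [-8.48877928e-02, -4.18229706e-01, -9.04366063e-01,
         1.45807976e+02],
       [ 2.04650959e-01,  8.80972621e-01, -4.26620706e-01,
         7.60753726e+02],
       [ 0.00000000e+00,  0.00000000e+00,  0.00000000e+00,
         1.00000000e+00]])}
top {'fx': 455.6165265196137, 'fy': 455.6165265196137, 'cx': 322.58060147003874, 'cy': 242.77129300013402, 'camera_from_world': array([[-2.89159728e-02, -9.99546442e-01,  8.41292461e-03,
         4.56955653e+01],
       [-9.91637454e-01,  2.76261306e-02, -1.26063306e-01,
         6.08890202e+02],
       [ 1.25773712e-01, -1.19878143e-02, -9.91986525e-01,
         8.66372011e+02],
       [ 0.00000000e+00,  0.00000000e+00,  0.00000000e+00,
         1.00000000e+00]])}
{'time_s': 0.1, 'qpos': array([-6.61193715e+01,  1.83476900e+01,  8.96984816e+01, -2.21868457e-03,
        7.20443092e+01, -1.14765994e+00]), 'qvel': array([-0.04391032,  0.0183328 , -0.16719613, -0.07675714,  0.13255962,
       -0.01719229]), 'effort': array([-5.34759965e-04, -4.13331878e+01, -2.32509667e+01,  7.27820140e-02,
        4.21549135e-02, -5.99067607e-05]), 'ee_pos': array([ 243.05546832, -520.61059924,  213.21357702]), 'ee_rot': array([-9.00905050e+01, -2.96867479e-04, -1.54971026e+02]), 'force': array([-0.71156694, -0.1977186 , -0.72999598]), 'torque': array([-0.03019067, -0.03813686, -0.01269274]), 'gripper_width': 91.5333581877808}
```

View pics/side0.png

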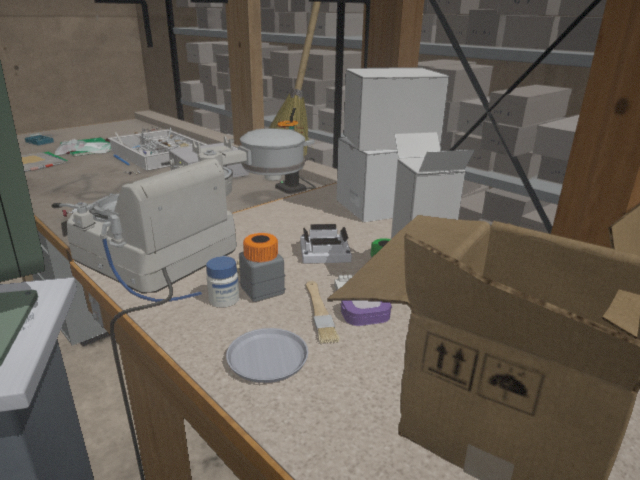

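View pics/top0.png

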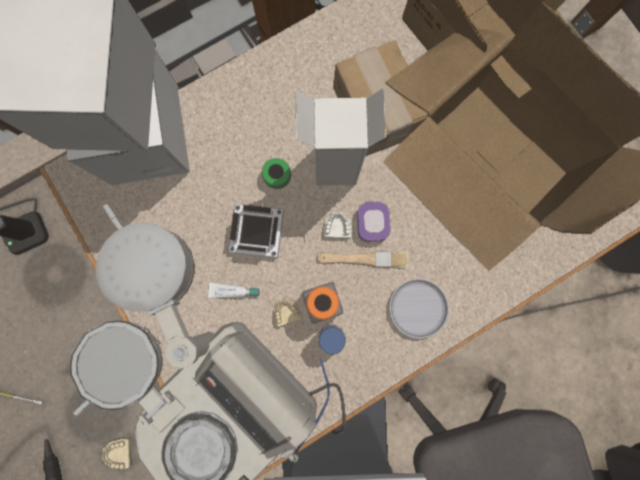

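Top view: orange cap at (323,302) on the grey square jar, and a green look-alike at (276,173). The orange one fits the description. The holder is at (256,231), dish (418,309), powder jar (331,340) and small cast (285,315). I'll measure and enlarge.

```bash
cat > h.py <<'E'
from workcell import env
import numpy as np, cv2
def ray(n,uv):
    c=env.camera_info(n); T=c["camera_from_world"]; R=T[:3,:3]
    o=-R.T@T[:3,3]; d=R.T@np.array([(uv[0]-c["cx"])/c["fx"],(uv[1]-c["cy"])/c["fy"],1.]); return o,d
def onz(n,uv,z):
    o,d=ray(n,uv); return o+d*(z-o[2])/d[2]
def proj(n,p):
    c=env.camera_info(n); T=c["camera_from_world"]; q=T[:3,:3]@np.asarray(p,float)+T[:3,3]
    return np.array([c["fx"]*q[0]/q[2]+c["cx"],c["fy"]*q[1]/q[2]+c["cy"]])
def tri(u1,u2,n1="top",n2="side"):
    A=[];b=[]
    for n,u in((n1,u1),(n2,u2)):
        o,d=ray(n,u); d/=np.linalg.norm(d); P=np.eye(3)-np.outer(d,d); A.append(P); b.append(P@o)
    A=np.vstack(A);b=np.hstack(b); x=np.linalg.lstsq(A,b,rcond=None)[0]; return x,np.linalg.norm(A@x-b)
def crop(n,im,x0,y0,x1,y1,s,name):
    cv2.imwrite(f"pics/{name}.png",cv2.resize(im[y0:y1,x0:x1,::-1],None,fx=s,fy=s,interpolation=cv2.INTER_CUBIC))
E
python3 - <<'E'
from h import *
top=env.grab_frame("top"); side=env.grab_frame("side")
crop("top",top,215,195,375,365,4.4 if 0 else 3.5,"t1"); crop("side",side,190,200,360,330,4,"s1")
for l in ["jar_middle","cap_middle","holder","dish_floor","powder_jar","cast_small","paste_tube","cast_upper","splint_case","flat_brush","tall_carton"]:
    for n in("top","side"):
        try:
            for d in env.masks_of(n,l)[:3]:
                r=d["region"].astype(np.uint8); c=max(cv2.findContours(r,0,2)[0],key=cv2.contourArea)
                print(l,n,round(d["p"],2),d["location"],r.sum(),[np.round(x,1) for x in cv2.minAreaRect(c)])
        except Exception as e: print(l,n,e)
E
```

```text
jar_middle top 0.55 [337.0, 130.4] 6049 [array([340.3, 136.9]), array([93.9, 88.7]), np.float64(88.7)]
jar_middle top 0.51 [308.5, 296.2] 217 [array([313.2, 318.8]), array([13. ,  6.1]), np.float64(29.1)]
jar_middle side 0.86 [261.2, 277.4] 1736 [array([261.8, 275.5]), array([50.5, 44.9]), np.float64(85.0)]
jar_middle side 0.36 [258.9, 248.0] 886 [array([260., 247.]), array([28., 34.]), np.float64(90.0)]
cap_middle top 0.76 [321.4, 304.0] 831 [array([322.5, 302. ]), array([32., 31.]), np.float64(90.0)]
cap_middle side 0.85 [260.3, 246.1] 887 [array([260., 247.]), array([28., 34.]), np.float64(90.0)]
cap_middle side 0.56 [376.0, 243.3] 204 [array([376.8, 244.3]), array([11.3, 23.3]), np.float64(45.0)]
cap_middle side 0.35 [265.4, 352.7] 3519 [array([266.5, 354.5]), array([55., 81.]), np.float64(90.0)]
holder top 0.97 [256.1, 229.7] 2505 [array([255.8, 230.7]), array([50.8, 50.6]), np.float64(6.2)]
holder side 0.57 [323.4, 248.8] 1688 [array([325.4, 243.6]), array([38.1, 50.6]), np.float64(88.3)]
dish_floor top 0.84 [417.7, 308.4] 2795 [array([418.9, 307.2]), array([59. , 58.6]), np.fl
[... 633 characters left out ...]
top 0.83 [231.4, 292.9] 585 [array([233., 290.]), array([14., 50.]), np.float64(90.0)]
cast_upper top 0.59 [339.5, 226.2] 616 [array([337. , 224.5]), array([25., 28.]), np.float64(90.0)]
cast_upper side 0.56 [340.0, 278.7] 125 [array([341.2, 279.5]), array([ 8.1, 19.3]), np.float64(48.0)]
splint_case top 0.62 [375.6, 221.3] 1178 [array([372.8, 221. ]), array([40. , 31.8]), np.float64(87.0)]
splint_case side 0.62 [365.7, 312.4] 1082 [array([365.5, 313. ]), array([24., 49.]), np.float64(90.0)]
flat_brush top 0.66 [367.5, 258.4] 981 [array([362.5, 259. ]), array([14., 89.]), np.float64(90.0)]
tall_carton top 0.69 [338.9, 131.5] 6098 [array([340.6, 137. ]), array([95. , 89.2]), np.float64(88.0)]
```

View pics/t1.png

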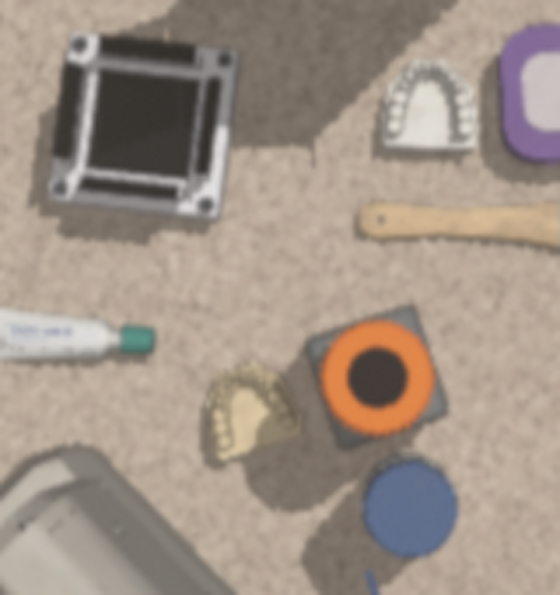

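View pics/s1.png

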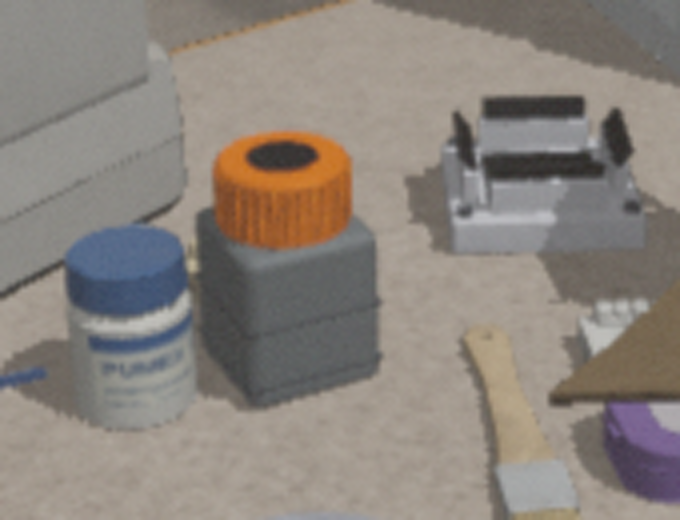

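Run:
```python
from h import *
from scipy.optimize import least_squares
def sq(x,y,a,z,h):
    c,s=np.cos(a),np.sin(a)
    return [np.array([x+c*u-s*v,y+s*u+c*v,z]) for u,v in((h,h),(h,-h),(-h,-h),(-h,h))]
T=lambda p:(215+p[0]/3.5,195+p[1]/3.5); S=lambda p:(190+p[0]/4,200+p[1]/4)
# jar: order corners in image: find nearest
obs=[("top",T(p),75) for p in((415,307),(307,345),(447,408),(343,447))]+[("side",S(p),75) for p in((200,210),(250,270),(375,235))]+[("side",S(p),0) for p in((207,345),(262,405),(378,368))]
g=onz("top",(322.7,302.7),105); print("cap from top",g, "tri",tri((322.7,302.7),(260.7,238.7)))
def res(q,obs,h):
    r=[]
    for n,u,z in obs:
        P=[proj(n,c)-u for c in sq(q[0],q[1],q[2],z,h)]
        r+=list(min(P,key=np.linalg.norm))
    return r
for o in(obs,obs[:4],obs[4:]):
    f=least_squares(res,[g[0],g[1],np.radians(20)],args=(o,31.5),x_scale=[10,10,.1],loss="soft_l1"); print("jar",f.x[:2],np.degrees(f.x[2]),np.round(res(f.x,o,31.5),1))
ho=[("top",T(p),20) for p in((75,33),(238,48),(218,217),(50,203))]
g=onz("top",(256,230),20)
for z in(10,20,25):
    o=[(n,u,z) for n,u,_ in ho]
    f=least_squares(res,[g[0],g[1],-.1],args=(o,50),x_scale=[10,10,.1]); print("holder",z,f.x[:2],np.degrees(f.x[2]),np.round(res(f.x,o,50),1))
top=env.grab_frame("top");side=env.grab_frame("side")
im=cv2.resize(top[195:265,220:295,::-1],None,fx=8,fy=8,interpolation=cv2.INTER_CUBIC); cv2.imwrite("pics/t2.png",im)
im=cv2.resize(side[215:275,290:365,::-1],None,fx=8,fy=8,interpolation=cv2.INTER_CUBIC); cv2.imwrite("pics/s2.png",im)
for l,u in(("dish",(418.9,307.2)),):
    print(l,onz("top",u,14), onz("side",(266.5,355),14), tri(u,(266.5,355)))
print("powder",onz("top",(331,339),76),"cast",onz("top",(285,312),20),"tube",onz("top",(233,290),12))
```

```text
cap from top [492.30830132  32.14205654 105.        ] tri (array([492.08482646,  32.16734091, 105.16503011]), np.float64(0.3189113321970606))
jar [493.15397632  31.27321091] 16.94948523703046 [-0.1 -1.9 -0.9 -2.   1.7  1.3 -0.6  1.1 -1.3 -1.3  0.1 -1.6  2.4 -1.1
 -0.8  1.3 -1.   2.5  2.3  2.7]
jar [492.49982432  30.88392442] 17.77704213724775 [-0.1 -1.7 -0.9 -1.4  2.   1.3 -0.1  1.6]
jar [493.81765318  33.79492846] 16.027741900080095 [-0.9 -2.1 -0.  -2.4  2.4 -1.6 -0.4  0.4 -1.1  1.7  2.3  2.1]
holder 10 [642.44091934 162.9047785 ] -7.407914708406454 [-1.1 -0.   0.4  0.5  0.7  0.2 -0.1 -0.7]
holder 20 [640.87921249 161.56745022] -7.407896347182767 [-1.3 -0.3  0.7  0.3  0.9  0.5 -0.4 -0.5]Traceback (most recent call last):
  File "<stdin>", line 22, in <module>
    return func(*args, **kwargs)
    result = trf(vector_fun.fun, vector_fun.jac, x0, f0, J0, lb, ub, ftol, xtol,
                 gtol, max_nfev, x_scale, loss_function, tr_solver,
                 tr_options.copy(), verbose, callback=callback_wrapped)
    return trf_no_bounds(
        fun, jac, x0, f0, J0, ftol, xtol, gtol, max_nfev, x_scale,
        loss_function, tr_solver, tr_options, verbose, callback=callback)
    f_new = fun(x_new)
    self._update_fun()
    ~~~~~~~~~~~~~~~~^^
    self.f = self.fun_wrapped(xp_copy(self.x))
             ~~~~~~~~~~~~~~~~^^^^^^^^^^^^^^^^^
    return np.atleast_1d(self.fun(x))
                         ~~~~~~~~^^^
    return self.f(x, *self.args, **self.kwargs)
           ~~~~~~^^^^^^^^^^^^^^^^^^^^^^^^^^^^^^
  File "<stdin>", line 13, in res
  File "h.py", line 9, in proj
    c=env.camera_info(n); T=c["camera_from_world"]; q=T[:3,:3]@np.asarray(p,float)+T[:3,3]
ValueError: time passes only in moves, steps and waits
```

```bash
sed -i 's/^import numpy as np, cv2/import numpy as np, cv2\nCI={n:env.camera_info(n) for n in("top","side")}/; s/c=env.camera_info(n)/c=CI[n]/' h.py
cat >> h.py <<'E'
def sq(x,y,a,z,h):
    c,s=np.cos(a),np.sin(a)
    return [np.array([x+c*u-s*v,y+s*u+c*v,z]) for u,v in((h,h),(h,-h),(-h,-h),(-h,h))]
def draw(n,im,polys,x0,y0,x1,y1,s,name):
    o=cv2.resize(im[y0:y1,x0:x1,::-1],None,fx=s,fy=s,interpolation=cv2.INTER_CUBIC)
    for P,col in polys:
        q=np.array([(proj(n,p)-(x0,y0)+.5)*s for p in P]).round().astype(np.int32); cv2.polylines(o,[q],True,col,1)
    cv2.imwrite(f"pics/{name}.png",o)
E
python3 - <<'E'
from h import *
top=env.grab_frame("top");side=env.grab_frame("side")
hx,hy,ha=641,161.8,np.radians(-7.5)
H=[(sq(hx,hy,ha,20,50),(0,0,255)),(sq(hx,hy,ha,0,50),(0,0,255)),(sq(hx,hy,ha,48,42),(0,255,0)),(sq(hx,hy,ha,20,34.5),(255,0,255))]
draw("top",top,H,220,195,295,265,9,"t2");draw("side",side,H,290,215,365,275,9,"s2")
jx,jy,ja=492.3,32,np.radians(17.5)
J=[(sq(jx,jy,ja,0,32),(0,0,255)),(sq(jx,jy,ja,75,32),(0,255,0))]
draw("top",top,J,270,270,370,360,7,"t3");draw("side",side,J,200,225,300,310,7,"s3")
print(env.state()["time_s"])
for l,u in(("dish",(418.9,307.2)),):
    print(l,onz("top",u,14), onz("side",(266.5,355),14), tri(u,(266.5,355)))
print("powder",onz("top",(331,339),76),"cast",onz("top",(285,312),20),"tube",onz("top",(233,290),12))
E
```

```text
1.4
dish [ 477.34553257 -161.3829771    14.        ] [ 472.19580473 -169.45531132   14.        ] (array([ 475.10212569, -162.41105771,    8.24174897]), np.float64(3.023313183620748))
powder [425.06940096  18.45152293  76.        ] cast [475.77407877 106.80944707  20.        ] tube [522.45900523 211.20735016  12.        ]
```

View pics/t2.png

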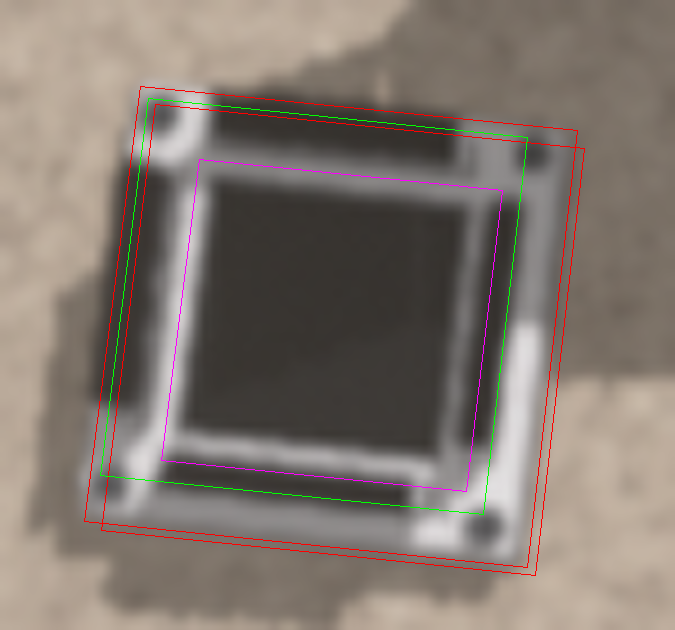

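View pics/s2.png

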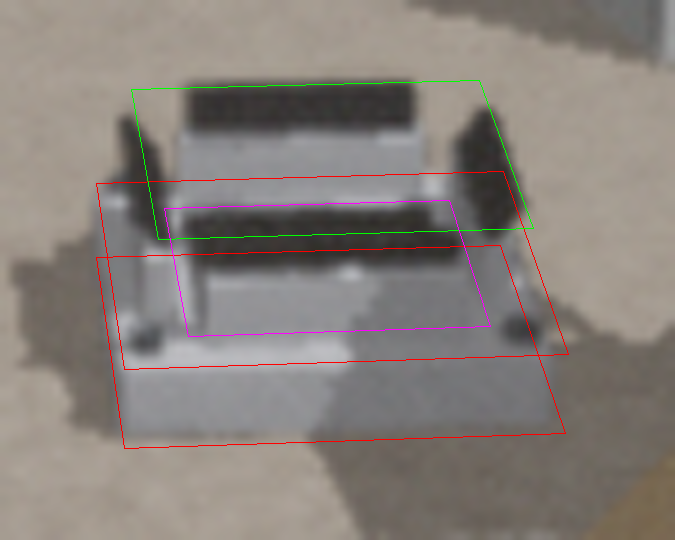

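View pics/t3.png

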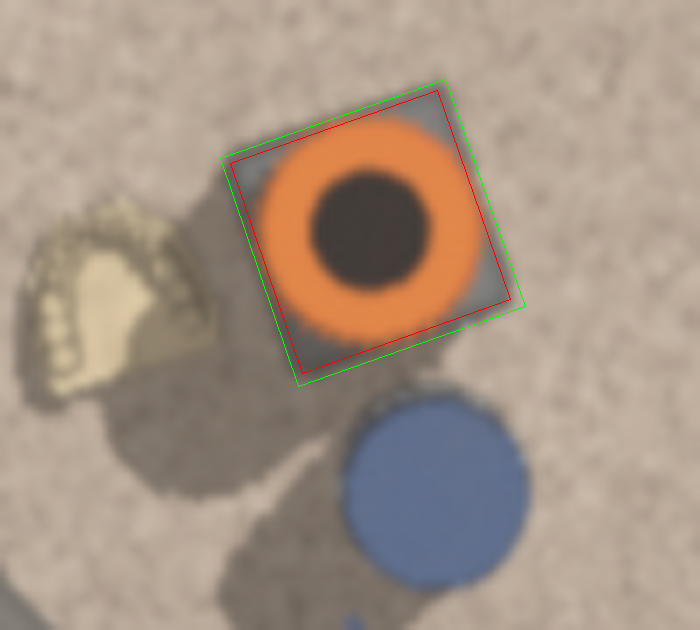

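View pics/s3.png

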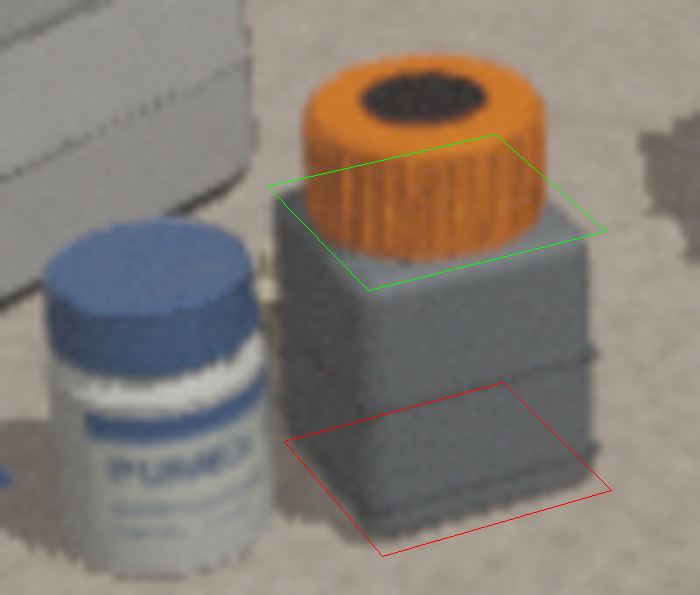

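Run:
```python
from h import *
top=env.grab_frame("top");side=env.grab_frame("side")
def rect(x,y,yaw,z,hx,hz):
    c,s=np.cos(np.radians(yaw)),np.sin(np.radians(yaw))
    return [np.array([x+c*u-s*v,y+s*u+c*v,z]) for u,v in((hx,hz),(hx,-hz),(-hx,-hz),(-hx,hz))]
P=[]
for z,c in((118,(0,0,255)),(230,(0,255,255))): P.append((rect(493,32.5,17.5,z,38,89),c))
P+= [(rect(493,32.5,17.5,45,16,59),(255,0,0))]
for z,c in((138,(0,0,255)),(230,(0,255,255))): P.append((rect(640.5,162.5,-7.5,z,38,89),c))
P+=[([np.array([640.5+97*np.cos(t),162.5+97*np.sin(t),180]) for t in np.linspace(0,6.28,40)],(255,255,0))]
draw("top",top,P,150,60,470,480,1.4,"t4");draw("side",side,P,60,20,480,400,1.8,"s4")
```

```text
(no output)
```

View pics/t4.png

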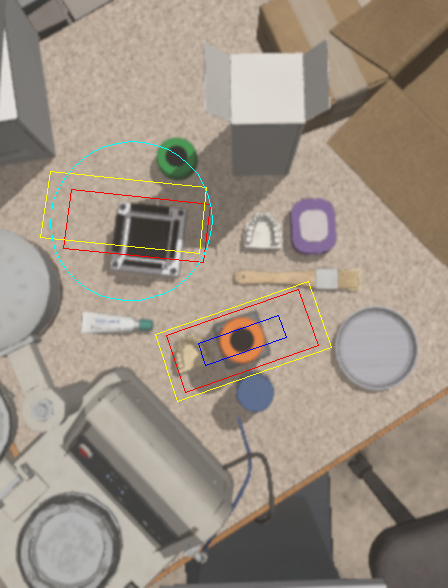

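View pics/s4.png

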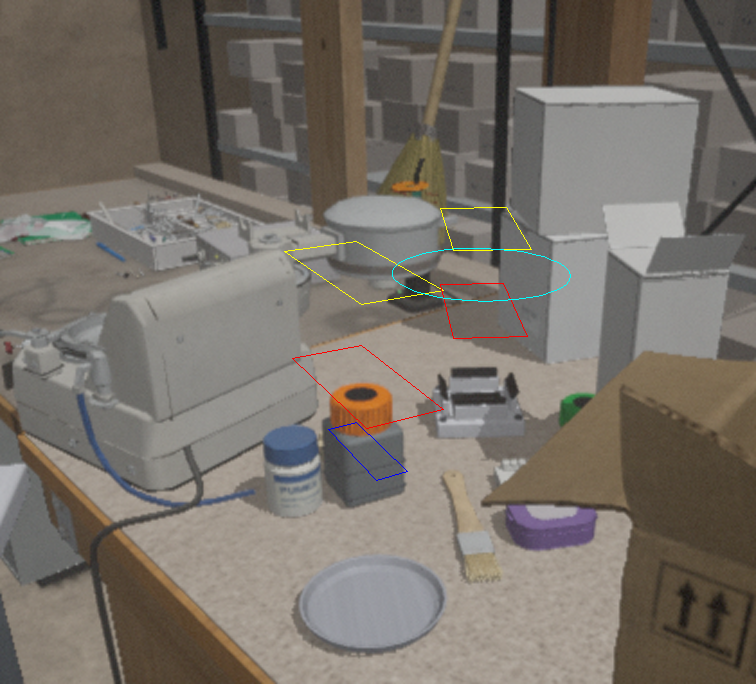

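```bash
cat > plan.py <<'E'
import sys; from h import *
from scipy.spatial.transform import Rotation as Ro
def plan(p,yaw):
    s=env.state(); R=Ro.from_euler("xyz",s["ee_rot"],degrees=True); t=Ro.from_euler("xyz",[-90,0,yaw],degrees=True)
    print("pos",s["ee_pos"].round(1),"rot",s["ee_rot"].round(1),"t",round(s["time_s"],2),"F",s["force"].round(1),"w",round(s["gripper_width"],1),"q6",s["qpos"][5].round(1))
    d=np.array(p)-s["ee_pos"]
    print("shift now-axes",R.inv().apply(d).round(1),"after turn",t.inv().apply(d).round(1),"turn",(R.inv()*t).as_rotvec(degrees=True).round(2))
if __name__=="__main__":
    a=[float(x) for x in sys.argv[1:]]; plan(a[:3],a[3])
E
python3 plan.py 493 32.5 215 -162.5
```

```text
pos [ 243.2 -521.   214. ] rot [ -90.    0. -155.] t 1.5 F [-0.5  0.5  0.7] w 91.0 q6 -1.1
shift now-axes [-460.4   -1.  -395.9] after turn [-404.6   -1.  -452.8] turn [-0.01  7.52 -0.  ]
```

```bash
python3 -m handwheel '[[1,[-10,0,-8],[0,0.75,0]],[1,[-20,0,-16],[0,0.75,0]],[1,[-26,0,-28],[0,1,0]],[1,[-26,0,-29],[0,1,0]],[1,[-26,0,-29],[0,1,0]],[1,[-26,0,-29],[0,1,0]],[1,[-26,0,-29],[0,1,0]],[1,[-26,0,-29],[0,1,0]],[1,[-26,0,-29],[0,0,0]],[1,[-26,0,-29],[0,0,0]]]' 35 && python3 plan.py 493 32.5 215 -162.5
```

```text
time_s: 2.33
ee_pos: [376.6, -196.7, 214.3]
ee_rot: [-90.0, 0.0, -162.5]
force: [-0.1, -0.9, 0.3]
gripper_width: 91.1
pos [ 376.6 -196.7  214.3] rot [ -90.     0.  -162.5] t 2.33 F [-0.1 -0.9  0.3] w 91.1 q6 43.4
shift now-axes [-179.9   -0.7 -183.6] after turn [-180.    -0.7 -183.5] turn [-0.04 -0.01 -0.04]
```

```bash
python3 -m handwheel '[[1,[-26,0,-26],[0,0,0]],[1,[-26,0,-26],[0,0,0]],[1,[-26,0,-26],[0,0,0]],[1,[-26,0,-26],[0,0,0]],[1,[-24,0,-24],[0,0,0]],[1,[-18,0,-18],[0,0,0]],[1,[-10,0,-10],[0,0,0]],[1,[0,0,0],[0,0,0]],[1,[0,0,0],[0,0,0]],[1,[0,0,0],[0,0,0]]]' && python3 plan.py 493 32.5 40 -162.5
python3 - <<'E'
from h import *
top=env.grab_frame("top");side=env.grab_frame("side")
tcp=env.state()["ee_pos"]; print(tcp,proj("side",tcp),proj("top",tcp))
crop("side",side,180,120,360,330,3,"s5")
crop("top",top,230,220,400,360,4,"t5")
E
```

```text
time_s: 3.17
ee_pos: [477.6, -3.2, 213.9]
ee_rot: [-90.0, -0.0, -162.5]
force: [0.2, -0.3, -0.1]
gripper_width: 91.5
pos [477.6  -3.2 213.9] rot [ -90.    -0.  -162.5] t 3.17 F [ 0.2 -0.3 -0.1] w 91.5 q6 70.8
shift now-axes [-25.6 173.8 -29.5] after turn [-25.5 173.9 -29.4] turn [-0.02  0.02  0.04]
[477.55293446  -3.57807975 213.99968657] [251.79032484 186.00112962] [346.35266246 311.83172454]
```

View pics/s5.png

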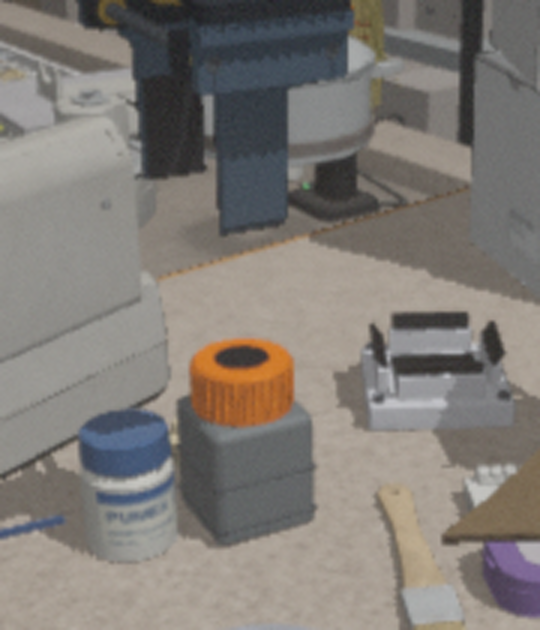

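View pics/t5.png

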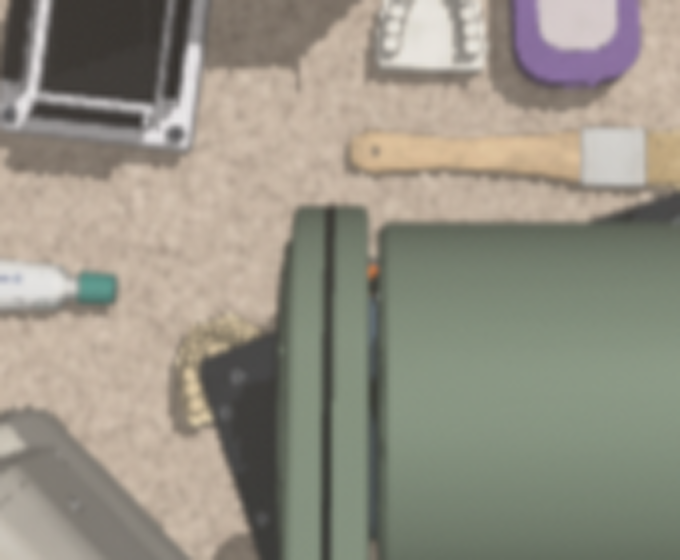

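Run:
```python
from h import *
p=np.array([477.5,-3.6,214]);z=np.array([.301,-.954,0]);x=np.array([.954,.301,0])
for k in(45.7,59):
    print(k,[proj("side",p+k*z+s*x).round(1) for s in(-16,-11,11,16)])
```

```text
45.7 [array([254.2, 196.5]), array([257.3, 195.9]), array([270.7, 193.5]), array([273.7, 193. ])]
59 [array([257.9, 199.2]), array([261. , 198.7]), array([274.6, 196.2]), array([277.6, 195.6])]
```

```bash
python3 -m handwheel '[[1,[-8,0,-9],[0,0,0]],[1,[-9,0,-11],[0,0,0]],[1,[-6,0,-6],[0,0,0]],[1,[-2,10,-3],[0,0,0]],[1,[0,20,0],[0,0,0]],[1,[0,25,0],[0,0,0]],[1,[0,20,0],[0,0,0]],[1,[0,10,0],[0,0,0]],[1,[0,0,0],[0,0,0]],[1,[0,0,0],[0,0,0]]]' && python3 plan.py 492.5 32.2 41 -162.3
```

```text
time_s: 4.1
ee_pos: [493.2, 32.5, 128.8]
ee_rot: [-90.0, -0.0, -162.5]
force: [0.5, -0.2, -0.1]
gripper_width: 91.6
pos [493.2  32.5 128.8] rot [ -90.    -0.  -162.5] t 4.1 F [ 0.5 -0.2 -0.1] w 91.6 q6 74.9
shift now-axes [ 0.7 87.8  0.1] after turn [ 0.7 87.8  0.1] turn [ 0.   -0.18  0.03]
```

```bash
python3 -m handwheel '[[1,[0.5,10,0],[0,0,0]],[1,[0,16,0],[0,0,0]],[1,[0,18,0],[0,0,0]],[1,[0,18,0],[0,0,0]],[1,[0,14,0],[0,0,0]],[1,[0,8,0],[0,0,0]],[1,[0,4,0],[0,0,0]],[1,[0,0,0],[0,0,0]],[1,[0,0,0],[0,0,0]],[1,[0.2,0,0],[0,0,0]]]' && python3 plan.py 492.5 32.2 41 -162.3
python3 - <<'E'
from h import *
side=env.grab_frame("side")
crop("side",side,190,190,330,310,5,"s6")
E
```

```text
time_s: 4.93
ee_pos: [493.4, 32.3, 41.9]
ee_rot: [-90.0, 0.1, -162.5]
force: [0.1, 0.3, 0.3]
gripper_width: 91.3
pos [493.4  32.3  41.9] rot [-9.000e+01  1.000e-01 -1.625e+02] t 4.93 F [0.1 0.3 0.3] w 91.3 q6 74.9
shift now-axes [ 0.9  0.9 -0.2] after turn [ 0.9  0.9 -0.2] turn [-0.04 -0.18 -0.13]
```

View pics/s6.png

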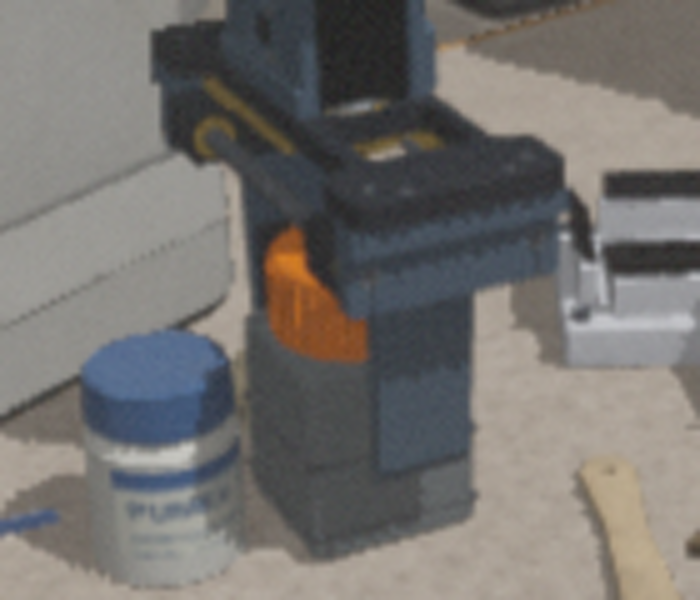

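```bash
python3 -m handwheel '[[0.8,[0,0,0],[0,0,0]],[0.7,[0,0,0],[0,0,0]],[0.6,[0,0,0],[0,0,0]],[0.5,[0,0,0],[0,0,0]],[0.5,[0,0,0],[0,0,0]],[0.5,[0,0,0],[0,0,0]],[0.5,[0,0,0],[0,0,0]],[0.5,[0,0,0],[0,0,0]],[0.5,[0,0,0],[0,0,0]],[0.5,[0,0,0],[0,0,0]]]' 40 && python3 plan.py 492.5 32.2 121 -162.3
```

```text
time_s: 5.82
ee_pos: [492.4, 32.4, 41.0]
ee_rot: [-90.0, -0.0, -162.5]
force: [-1.6, 1.7, 3.7]
gripper_width: 64.1
pos [492.4  32.4  41. ] rot [ -90.    -0.  -162.5] t 5.82 F [-1.6  1.7  3.7] w 64.1 q6 74.9
shift now-axes [ -0.  -80.    0.2] after turn [ -0.  -80.    0.2] turn [ 0.01 -0.18  0.  ]
```

```bash
python3 -m handwheel '[[0.4,[0,-2,0],[0,0,0]],[0.4,[0,-5,0],[0,0,0]],[0.4,[0,-10,0],[0,0,0]],[0.4,[0,-14,0],[0,0,0]],[0.4,[0,-16,0],[0,0,0]],[0.4,[0,-16,0],[0,0,0]],[0.4,[0,-12,0],[0,0,0]],[0.4,[0,-6,0],[0,0,0]],[0.4,[0,0,0],[0,0,0]],[0.4,[0,0,0],[0,0,0]]]' && python3 plan.py 641 162 121 172.5
python3 - <<'E'
from h import *
side=env.grab_frame("side")
crop("side",side,190,150,330,310,4,"s7")
E
```

```text
time_s: 6.65
ee_pos: [491.9, 32.2, 121.4]
ee_rot: [-90.0, -0.1, -162.5]
force: [-0.1, 0.6, -5.5]
gripper_width: 64.1
pos [491.9  32.2 121.4] rot [-9.000e+01 -1.000e-01 -1.625e+02] t 6.65 F [-0.1  0.6 -5.5] w 64.1 q6 74.9
shift now-axes [-181.2    0.2  -78.9] after turn [-130.8    0.4 -148.2] turn [-1.000e-02  2.503e+01  6.000e-02]
```

View pics/s7.png

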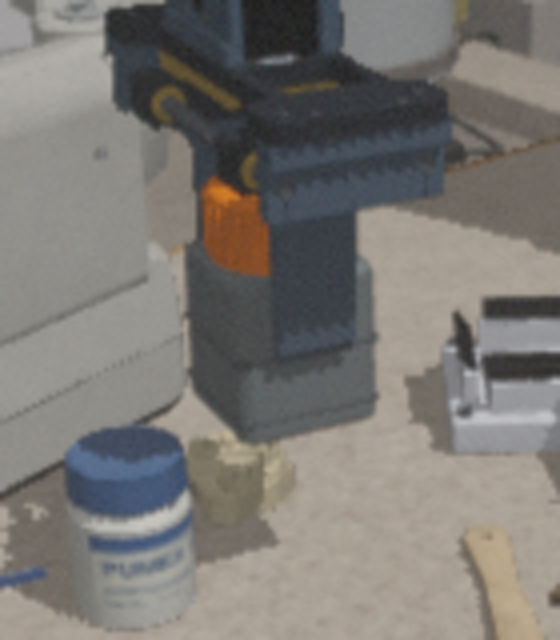

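```bash
python3 -m handwheel '[[0.4,[0,0,0],[0,2,0]],[0.4,[0,0,0],[0,5,0]],[0.4,[0,0,0],[0,6,0]],[0.4,[0,0,0],[0,6,0]],[0.4,[0,0,0],[0,4,0]],[0.4,[-4,0,-5],[0,2,0]],[0.4,[-12,0,-13],[0,0,0]],[0.4,[-17,0,-20],[0,0,0]],[0.4,[-20,0,-23],[0,0,0]],[0.4,[-20,0,-23],[0,0,0]]]' && python3 -m handwheel '[[0.4,[-20,0,-23],[0,0,0]],[0.4,[-18,0,-20],[0,0,0]],[0.4,[-11,0,-12],[0,0,0]],[0.4,[-6,0,-6],[0,0,0]],[0.4,[-2,0,-2],[0,0,0]],[0.4,[0,0,0],[0,0,0]],[0.4,[0,0,0],[0,0,0]],[0.4,[0,0,0],[0,0,0]],[0.4,[0,0,0],[0,0,0]],[0.4,[0,0,0],[0,0,0]]]' && python3 plan.py 641 162 61 172.5
python3 - <<'E'
from h import *
side=env.grab_frame("side");top=env.grab_frame("top")
crop("side",side,240,120,390,270,4,"s8")
crop("top",top,200,140,340,280,4,"t8")
E
```

```text
time_s: 7.53
ee_pos: [575.5, 106.7, 120.4]
ee_rot: [-89.9, -0.2, 172.5]
force: [1.0, -0.4, -5.1]
gripper_width: 63.6
time_s: 8.37
ee_pos: [639.9, 160.7, 122.3]
ee_rot: [-90.0, 0.0, 172.5]
force: [0.4, -0.0, -5.1]
gripper_width: 63.7
pos [639.9 160.7 122.3] rot [-90.    0.  172.5] t 8.37 F [ 0.4 -0.  -5.1] w 63.7 q6 110.6
shift now-axes [-0.9 61.3 -1.4] after turn [-0.9 61.3 -1.4] turn [-0.01 -0.01 -0.  ]
```

View pics/s8.png

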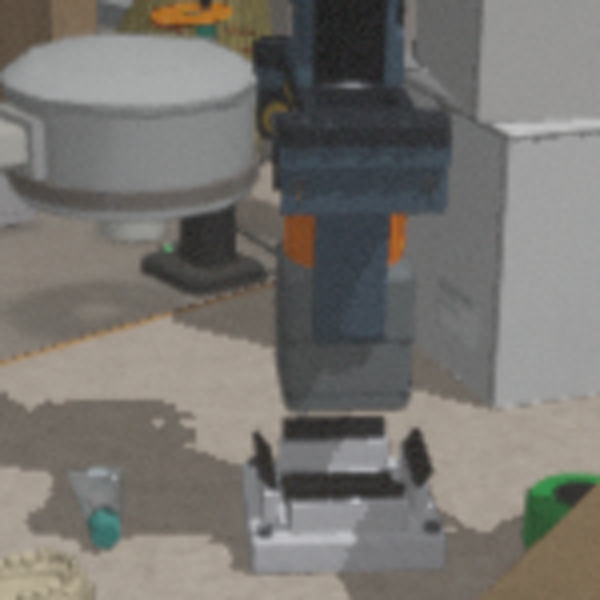

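View pics/t8.png

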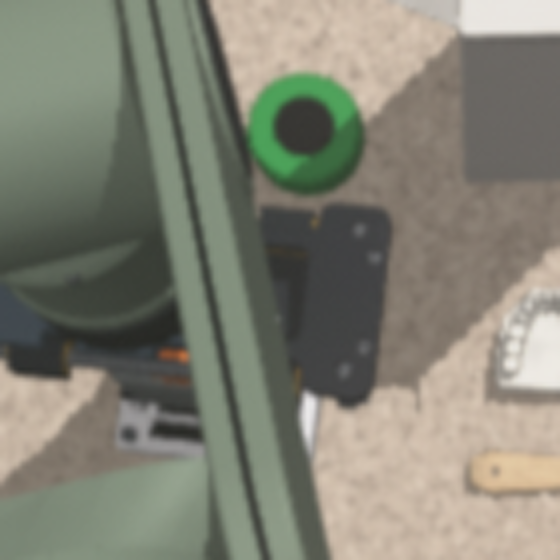

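```bash
python3 -m handwheel '[[0.4,[-0.5,5,-0.6],[0,0,0]],[0.4,[-0.4,10,-0.8],[0,0,0]],[0.4,[0,10,0],[0,0,0]],[0.4,[0,8,0],[0,0,0]],[0.4,[0,6,0],[0,0,0]],[0.4,[0,3,0],[0,0,0]],[0.4,[0,3,0],[0,0,0]],[0.4,[0,2,0],[0,0,0]],[0.4,[0,0,0],[0,0,0]],[0.4,[0,0,0],[0,0,0]]]' && python3 plan.py 641 162 61 172.5
python3 - <<'E'
from h import *
side=env.grab_frame("side")
crop("side",side,280,150,370,270,5,"s9")
E
```

```text
time_s: 9.3
ee_pos: [641.6, 162.6, 75.2]
ee_rot: [-90.0, 0.0, 172.5]
force: [0.5, -0.0, -5.6]
gripper_width: 64.0
pos [641.6 162.6  75.2] rot [-90.    0.  172.5] t 9.3 F [ 0.5 -0.  -5.6] w 64.0 q6 110.7
shift now-axes [ 0.5 14.2  0.7] after turn [ 0.5 14.2  0.7] turn [ 0.01  0.03 -0.03]
```

View pics/s9.png

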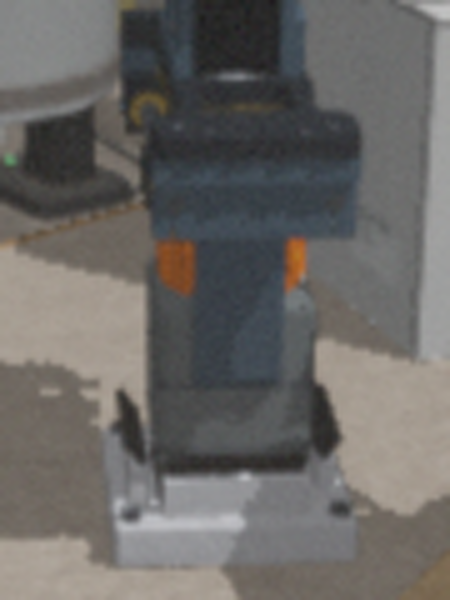

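```bash
python3 -m handwheel '[[0.4,[0.3,2,0.3],[0,0,0]],[0.4,[0,3,0],[0,0,0]],[0.4,[0,3,0],[0,0,0]],[0.4,[0,2,0],[0,0,0]],[0.4,[0,1.5,0],[0,0,0]],[0.4,[0,1,0],[0,0,0]],[0.4,[0,0.5,0],[0,0,0]],[0.4,[0,0,0],[0,0,0]],[0.4,[0,0,0],[0,0,0]],[0.4,[0,0,0],[0,0,0]]]' && python3 plan.py 641 162 61 172.5
```

```text
time_s: 10.18
ee_pos: [641.2, 162.3, 62.1]
ee_rot: [-90.0, 0.0, 172.5]
force: [0.3, -0.4, -6.3]
gripper_width: 64.1
pos [641.2 162.3  62.1] rot [-90.    0.  172.5] t 10.18 F [ 0.3 -0.4 -6.3] w 64.1 q6 110.7
shift now-axes [0.1 1.1 0.3] after turn [0.1 1.1 0.3] turn [ 0.    0.02 -0.02]
```

```bash
python3 -m handwheel '[[0.4,[0,0.5,0],[0,0,0]],[0.4,[0,0.4,0],[0,0,0]],[0.4,[0,0.3,0],[0,0,0]],[0.4,[0,0.3,0],[0,0,0]],[0.4,[0,0.2,0],[0,0,0]],[0.4,[0,0,0],[0,0,0]],[0.4,[0,0,0],[0,0,0]],[0.4,[0,0,0],[0,0,0]],[0.4,[0,0,0],[0,0,0]],[0.4,[0,0,0],[0,0,0]]]' && python3 plan.py 641 162 61 172.5
```

```text
time_s: 11.02
ee_pos: [641.2, 162.3, 61.1]
ee_rot: [-90.0, 0.0, 172.5]
force: [-3.0, -1.0, 5.9]
gripper_width: 64.0
pos [641.2 162.3  61.1] rot [-90.    0.  172.5] t 11.02 F [-3.  -1.   5.9] w 64.0 q6 110.7
shift now-axes [0.1 0.1 0.4] after turn [0.1 0.1 0.4] turn [ 0.01  0.03 -0.04]
```

```bash
python3 -m handwheel '[[0.75,[0,0,0],[0,0,0]],[0.9,[0,0,0],[0,0,0]],[0.98,[0,0,0],[0,0,0]],[0.98,[0,0,0],[0,0,0]],[0.98,[0,-6,0],[0,0,0]],[0.98,[0,-12,0],[0,0,0]],[0.98,[0,-13,0],[0,0,0]],[0.98,[0,-6,0],[0,0,0]],[0.98,[0,-2,0],[0,0,0]],[0.98,[0,0,0],[0,0,0]]]' 25 && python3 plan.py 641 162 100 172.5
python3 - <<'E'
from h import *
side=env.grab_frame("side")
crop("side",side,280,150,370,270,5,"s10")
E
```

```text
time_s: 11.85
ee_pos: [641.6, 162.4, 100.4]
ee_rot: [-90.0, 0.1, 172.5]
force: [-0.4, -0.1, 0.0]
gripper_width: 89.4
pos [641.6 162.4 100.4] rot [-9.000e+01  1.000e-01  1.725e+02] t 11.85 F [-0.4 -0.1  0. ] w 89.4 q6 110.7
shift now-axes [0.5 0.4 0.5] after turn [0.5 0.4 0.5] turn [ 0.04  0.03 -0.12]
```

View pics/s10.png

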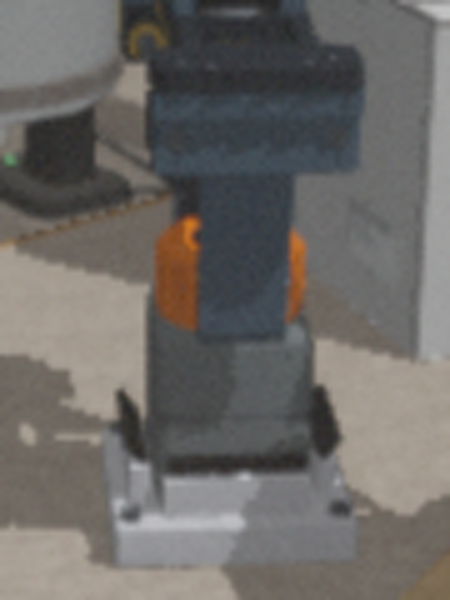

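Run:
```python
from h import *
p=np.array([641.6,162.4,110.]);a=np.radians(172.5);x=np.array([np.cos(a),np.sin(a),0]);z=np.array([-np.sin(a),np.cos(a),0])
f=lambda q:((proj("side",q)-(280,150)+.5)*5).round(0)
for s in(-29.5,29.5): 
    print("cap sil", f(p+np.array([s*.975,-s*-.0,0])))
for k in(45,58.5):
    for s in(-16,16): print("finger",k,s,f(p+k*z+s*x-np.array([0,0,9])))
```

```text
cap sil [166. 277.]
cap sil [303. 267.]
finger 45 -16 [288. 333.]
finger 45 16 [206. 335.]
finger 58.5 -16 [292. 346.]
finger 58.5 16 [210. 349.]
```

```bash
python3 -m handwheel '[[0.7,[0,0,0],[0,0,0]],[0.5,[0,0,0],[0,0,0]],[0.4,[0,0,0],[0,0,0]],[0.4,[0,0,0],[0,0,0]],[0.4,[0,0,0],[0,0,0]],[0.4,[0,0,0],[0,0,0]],[0.4,[0,0,0],[0,0,0]],[0.4,[0,0,0],[0,0,0]],[0.4,[0,0,0],[0,0,0]],[0.4,[0,0,0],[0,0,0]]]' 30 && python3 -m handwheel '[[0.4,[0,-0.2,0],[0,-3,0]],[0.4,[0,-0.4,0],[0,-7,0]],[0.4,[0,-0.4,0],[0,-7,0]],[0.4,[0,-0.4,0],[0,-7,0]],[0.4,[0,-0.4,0],[0,-7,0]],[0.4,[0,-0.4,0],[0,-7,0]],[0.4,[0,-0.4,0],[0,-7,0]],[0.4,[0,-0.4,0],[0,-7,0]],[0.4,[0,-0.4,0],[0,-7,0]],[0.4,[0,-0.2,0],[0,-3,0]]]' && python3 plan.py 641 162 103.4 -125.5 && python3 -c "
from h import *
print(env.state()['torque'])
crop('side',env.grab_frame('side'),280,150,370,270,5,'s11')"
```

```text
time_s: 12.73
ee_pos: [641.0, 162.3, 99.2]
ee_rot: [-90.0, 0.0, 172.5]
force: [-0.2, -0.0, -1.2]
gripper_width: 58.0
time_s: 13.57
ee_pos: [641.1, 162.4, 102.9]
ee_rot: [-90.0, 0.0, -125.2]
force: [-0.3, 0.2, -0.4]
gripper_width: 58.4
pos [641.1 162.4 102.9] rot [ -90.     0.  -125.2] t 13.57 F [-0.3  0.2 -0.4] w 58.4 q6 48.4
shift now-axes [ 0.3 -0.5  0.1] after turn [ 0.3 -0.5  0.1] turn [-0.01  0.31 -0.  ]
[-0.00076552 -0.03633632 -0.05546017]
```

View pics/s11.png

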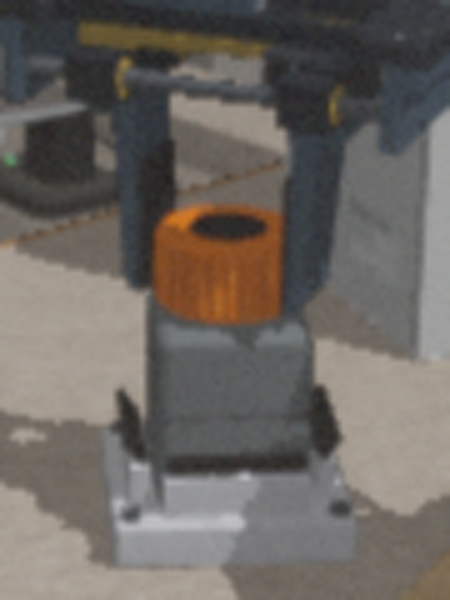

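```bash
python3 -m handwheel '[[0.7,[0,0,0],[0,0,0]],[0.95,[0,0,0],[0,0,0]],[0.95,[0,0,0],[0,2,0]],[0.95,[0,0,0],[0,7,0]],[0.95,[0,0,0],[0,7,0]],[0.95,[0,0,0],[0,7,0]],[0.95,[0,0,0],[0,7,0]],[0.95,[0,0,0],[0,7,0]],[0.95,[0,0,0],[0,7,0]],[0.95,[0,0,0],[0,7,0]]]' && python3 -m handwheel '[[0.95,[0,0,0],[0,7,0]],[0.95,[0,0,0],[0,4,0]],[0.5,[0,0,0],[0,0,0]],[0.4,[0,0,0],[0,0,0]],[0.4,[0,0,0],[0,0,0]],[0.4,[0,0,0],[0,0,0]],[0.4,[0,0,0],[0,0,0]],[0.4,[0,0,0],[0,0,0]],[0.4,[0,0,0],[0,0,0]],[0.4,[0,0,0],[0,0,0]]]' && python3 plan.py 641 162 103.4 172.5
```

```text
time_s: 14.45
ee_pos: [641.1, 162.3, 102.9]
ee_rot: [-90.0, 0.0, -176.9]
force: [0.4, -0.5, -0.2]
gripper_width: 86.5
time_s: 15.28
ee_pos: [641.1, 162.3, 102.9]
ee_rot: [-90.0, 0.0, 172.5]
force: [-0.2, 0.3, -0.3]
gripper_width: 58.0
pos [641.1 162.3 102.9] rot [-90.    0.  172.5] t 15.28 F [-0.2  0.3 -0.3] w 58.0 q6 110.7
shift now-axes [ 0.  -0.5  0.4] after turn [ 0.  -0.5  0.4] turn [-0.    0.04 -0.01]
```

Second part-turn (62°), then regrip.

```bash
python3 -m handwheel '[[0.4,[0,-0.2,0],[0,-3,0]],[0.4,[0,-0.4,0],[0,-7,0]],[0.4,[0,-0.4,0],[0,-7,0]],[0.4,[0,-0.4,0],[0,-7,0]],[0.4,[0,-0.4,0],[0,-7,0]],[0.4,[0,-0.4,0],[0,-7,0]],[0.4,[0,-0.4,0],[0,-7,0]],[0.4,[0,-0.4,0],[0,-7,0]],[0.4,[0,-0.4,0],[0,-7,0]],[0.4,[0,-0.2,0],[0,-3,0]]]' && python3 plan.py 641 162 106.8 -125.5 && python3 -m handwheel '[[0.7,[0,0,0],[0,0,0]],[0.95,[0,0,0],[0,0,0]],[0.95,[0,0,0],[0,2,0]],[0.95,[0,0,0],[0,7,0]],[0.95,[0,0,0],[0,7,0]],[0.95,[0,0,0],[0,7,0]],[0.95,[0,0,0],[0,7,0]],[0.95,[0,0,0],[0,7,0]],[0.95,[0,0,0],[0,7,0]],[0.95,[0,0,0],[0,7,0]]]' && python3 -c "
from h import *
crop('side',env.grab_frame('side'),280,150,370,270,5,'s12')"
```

```text
time_s: 16.12
ee_pos: [640.9, 162.2, 106.4]
ee_rot: [-90.0, -0.0, -125.2]
force: [0.5, -0.7, -0.3]
gripper_width: 58.1
pos [640.9 162.2 106.4] rot [ -90.    -0.  -125.2] t 16.12 F [ 0.5 -0.7 -0.3] w 58.1 q6 48.4
shift now-axes [ 0.1 -0.4  0.2] after turn [ 0.1 -0.4  0.2] turn [0.01 0.32 0.03]
time_s: 16.95
ee_pos: [641.1, 162.3, 106.4]
ee_rot: [-90.0, 0.0, -176.9]
force: [0.3, 0.7, 0.6]
gripper_width: 86.6
```

View pics/s12.png

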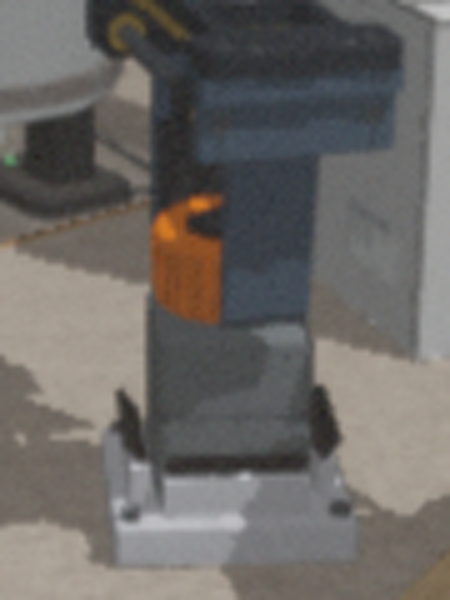

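Run:
```python
import cv2,numpy as np
for n in("s9","s10","s11","s12"):
    im=cv2.imread(f"pics/{n}.png").astype(int); m=(im[:,:,2]-im[:,:,0]>70)
    print(n,[(x,np.where(m[150:350,x])[0].min()+150,np.where(m[150:350,x])[0].max()+150) for x in(165,175,185,192)])
```

```text
Traceback (most recent call last):
ValueError: zero-size array to reduction operation minimum which has no identity
```

Run:
```python
import cv2,numpy as np
for n in("s9","s10","s11","s12"):
    im=cv2.imread(f"pics/{n}.png").astype(int); m=(im[:,:,2]-im[:,:,0]>60)
    r=[]
    for x in(165,175,185,190):
        w=np.where(m[150:350,x])[0]
        if len(w): r.append((x,w.min()+150,w.max()+150))
    print(n,r)
```

```text
s9 [(165, np.int64(243), np.int64(281)), (175, np.int64(243), np.int64(287)), (185, np.int64(243), np.int64(292)), (190, np.int64(244), np.int64(288))]
s10 [(165, np.int64(232), np.int64(315)), (175, np.int64(225), np.int64(321)), (185, np.int64(217), np.int64(325)), (190, np.int64(216), np.int64(327))]
s11 [(165, np.int64(216), np.int64(305)), (175, np.int64(210), np.int64(311)), (185, np.int64(208), np.int64(316)), (190, np.int64(206), np.int64(317))]
s12 [(165, np.int64(211), np.int64(305)), (175, np.int64(205), np.int64(311)), (185, np.int64(202), np.int64(316)), (190, np.int64(197), np.int64(317))]
```

```bash
python3 -m handwheel '[[0.95,[0,0,0],[0,7,0]],[0.95,[0,0,0],[0,4,0]],[0.5,[0,0,0],[0,0,0]],[0.4,[0,0,0],[0,0,0]],[0.4,[0,0,0],[0,0,0]],[0.4,[0,0,0],[0,0,0]],[0.4,[0,0,0],[0,0,0]],[0.4,[0,0,0],[0,0,0]],[0.4,[0,0,0],[0,0,0]],[0.4,[0,0,0],[0,0,0]]]' && python3 -m handwheel '[[0.4,[0,-0.2,0],[0,-3,0]],[0.4,[0,-0.4,0],[0,-7,0]],[0.4,[0,-0.4,0],[0,-7,0]],[0.4,[0,-0.4,0],[0,-7,0]],[0.4,[0,-0.4,0],[0,-7,0]],[0.4,[0,-0.4,0],[0,-7,0]],[0.4,[0,-0.4,0],[0,-7,0]],[0.4,[0,-0.4,0],[0,-7,0]],[0.4,[0,-0.4,0],[0,-7,0]],[0.4,[0,-0.2,0],[0,-3,0]]]' && python3 plan.py 641 162 110.2 -125.5; python3 -c "
from h import *
crop('side',env.grab_frame('side'),280,150,370,270,5,'s13')"
```

```text
time_s: 17.83
ee_pos: [641.1, 162.3, 106.4]
ee_rot: [-90.0, 0.0, 172.5]
force: [-0.1, 0.8, 0.1]
gripper_width: 58.4
time_s: 18.67
ee_pos: [641.3, 162.2, 110.1]
ee_rot: [-90.0, 0.0, -125.2]
force: [1.0, -0.1, -0.2]
gripper_width: 58.5
pos [641.3 162.2 110.1] rot [ -90.     0.  -125.2] t 18.67 F [ 1.  -0.1 -0.2] w 58.5 q6 48.4
shift now-axes [ 0.3 -0.1 -0.1] after turn [ 0.3 -0.1 -0.1] turn [-0.03  0.32 -0.  ]
```

View pics/s13.png

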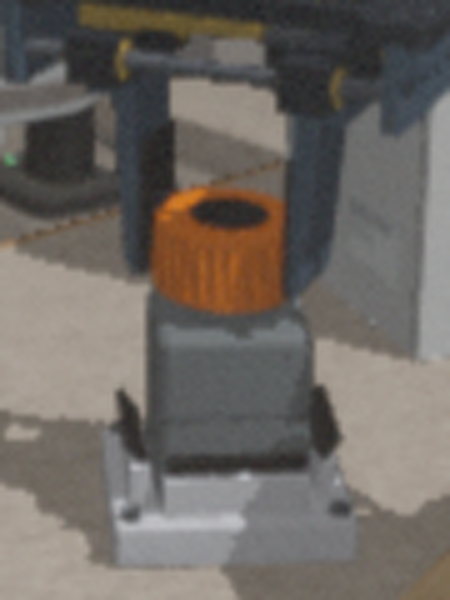

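```bash
python3 -m handwheel '[[0.7,[0,0,0],[0,0,0]],[0.95,[0,0,0],[0,0,0]],[0.95,[0,-1,0],[0,2,0]],[0.95,[0,-1,0],[0,7,0]],[0.95,[0,-1,0],[0,7,0]],[0.95,[0,-1,0],[0,7,0]],[0.95,[0,0,0],[0,7,0]],[0.95,[0,0,0],[0,7,0]],[0.95,[0,0,0],[0,7,0]],[0.95,[0,0,0],[0,7,0]]]' &&  python3 -m handwheel '[[0.95,[0,0,0],[0,7,0]],[0.95,[0,0,0],[0,4,0]],[0.5,[0,0,0],[0,0,0]],[0.4,[0,0,0],[0,0,0]],[0.4,[0,0,0],[0,0,0]],[0.4,[0,0,0],[0,0,0]],[0.4,[0,0,0],[0,0,0]],[0.4,[0,0,0],[0,0,0]],[0.4,[0,0,0],[0,0,0]],[0.4,[0,0,0],[0,0,0]]]' && python3 plan.py 641 162 114 172.5;python3 -m handwheel '[[0.4,[0,-0.2,0],[0,-3,0]],[0.4,[0,-0.4,0],[0,-7,0]],[0.4,[0,-0.4,0],[0,-7,0]],[0.4,[0,-0.4,0],[0,-7,0]],[0.4,[0,-0.4,0],[0,-7,0]],[0.4,[0,-0.4,0],[0,-7,0]],[0.4,[0,-0.4,0],[0,-7,0]],[0.4,[0,-0.4,0],[0,-7,0]],[0.4,[0,-0.4,0],[0,-7,0]],[0.4,[0,-0.2,0],[0,-3,0]]]' && python3 plan.py 641 162 117.5 -125.5; python3 -c "
from h import *
crop('side',env.grab_frame('side'),280,150,370,270,5,'s14')"
```

```text
time_s: 19.55
ee_pos: [641.0, 162.4, 114.0]
ee_rot: [-90.0, -0.0, -176.9]
force: [0.0, -1.0, -0.8]
gripper_width: 86.4
time_s: 20.38
ee_pos: [641.0, 161.9, 114.1]
ee_rot: [-90.0, 0.0, 172.5]
force: [-0.9, -2.7, 0.7]
gripper_width: 59.4
pos [641.  161.9 114.1] rot [-90.    0.  172.5] t 20.38 F [-0.9 -2.7  0.7] w 59.4 q6 110.7
shift now-axes [ 0.   0.1 -0.1] after turn [ 0.   0.1 -0.1] turn [-0.04  0.03 -0.  ]
time_s: 21.22
ee_pos: [642.4, 162.4, 118.1]
ee_rot: [-89.9, 0.1, -125.2]
force: [2.2, -1.9, 0.3]
gripper_width: 59.4
pos [642.4 162.4 118.1] rot [-8.990e+01  1.000e-01 -1.252e+02] t 21.22 F [ 2.2 -1.9  0.3] w 59.4 q6 48.4
shift now-axes [ 1.2  0.6 -0.9] after turn [ 1.2  0.6 -0.9] turn [-0.14  0.31 -0.13]
```

View pics/s14.png

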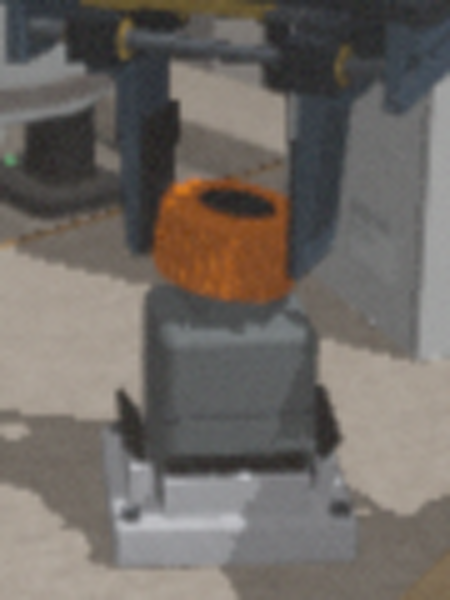

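```bash
python3 -c "
from h import *
crop('side',env.grab_frame('side'),295,175,365,245,9,'s15')
crop('top',env.grab_frame('top'),190,120,330,280,4,'t15')
s=env.state();print(s['force'],s['torque'],s['ee_pos'],s['gripper_width'])"
```

```text
[ 2.78547175 -1.58737816  0.50058691] [-0.25194514 -0.5105652  -0.04294159] [642.18278234 162.49668054 118.02626703] 59.40273445243196
```

View pics/s15.png

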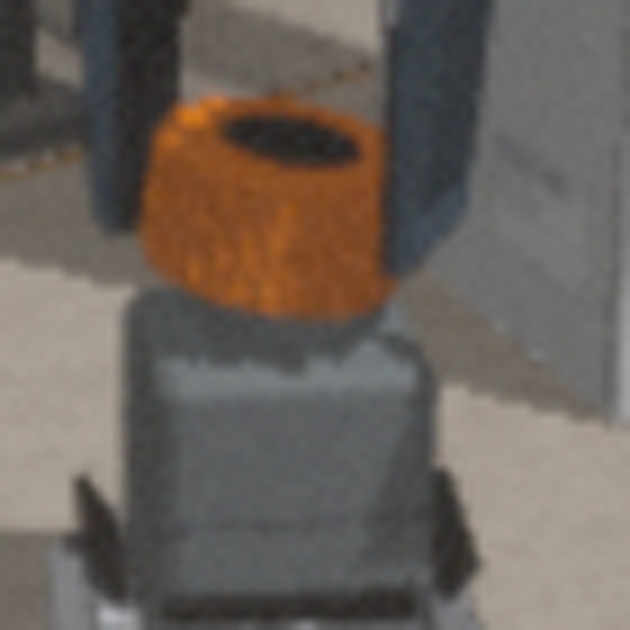

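View pics/t15.png

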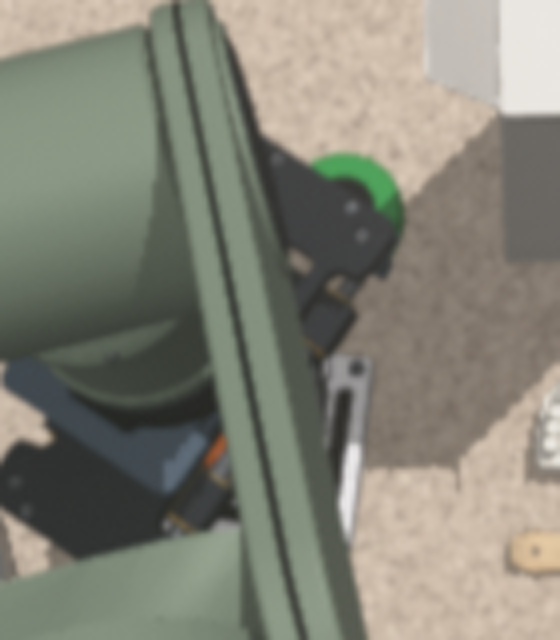

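```bash
python3 -m handwheel '[[0.4,[0,-0.5,0],[0,0,0]],[0.4,[0,-0.5,0],[0,0,0]],[0.4,[0,-0.5,0],[0,0,0]],[0.4,[0,-0.5,0],[0,0,0]],[0.4,[0,-0.5,0],[0,0,0]],[0.4,[0,-0.5,0],[0,0,0]],[0.4,[0,0,0],[0,0,0]],[0.4,[0,0,0],[0,0,0]],[0.4,[0,0,0],[0,0,0]],[0.4,[0,0,0],[0,0,0]]]' ; python3 -c "
from h import *
crop('side',env.grab_frame('side'),295,175,365,245,9,'s16')
s=env.state();print(s['force'],s['torque'],s['ee_pos'],s['gripper_width'])"
```

```text
time_s: 22.2
ee_pos: [641.0, 162.4, 120.5]
ee_rot: [-90.0, -0.0, -125.5]
force: [1.7, 0.1, -1.0]
gripper_width: 59.5
[ 1.51153955  0.65941882 -1.64020713] [-0.02420069 -0.27712716  0.00405869] [640.9963877  162.34011917 120.59702295] 59.49198477058235
```

View pics/s16.png

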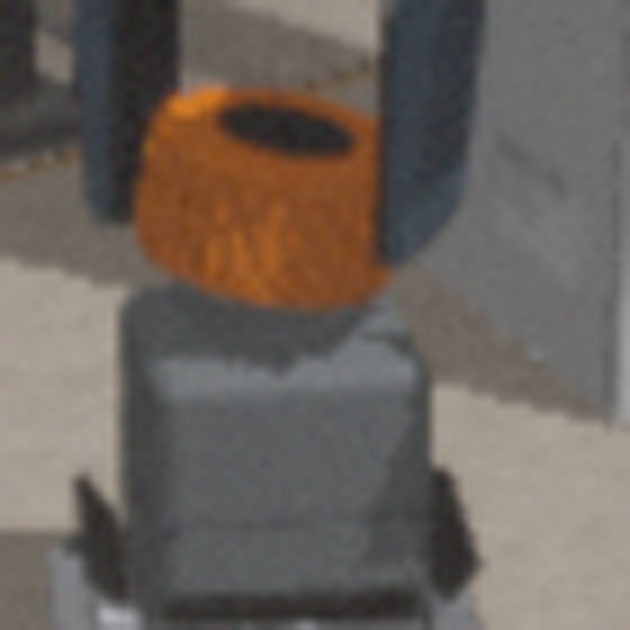

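```bash
python3 -m handwheel '[[0.4,[0,-0.7,0],[0,0,0]],[0.4,[0,-0.7,0],[0,0,0]],[0.4,[0,-0.8,0],[0,0,0]],[0.4,[0,-0.8,0],[0,0,0]],[0.4,[0,-1,0],[0,0,0]],[0.4,[0,0,0],[0,0,0]],[0.4,[0,0,0],[0,0,0]],[0.4,[0,0,0],[0,0,0]],[0.4,[0,0,0],[0,0,0]],[0.4,[0,0,0],[0,0,0]]]' ; python3 -c "
from h import *
crop('side',env.grab_frame('side'),295,175,365,245,9,'s17')
s=env.state();print(s['force'],s['torque'],s['ee_pos'],s['gripper_width'])"
```

```text
time_s: 23.08
ee_pos: [641.3, 162.3, 124.8]
ee_rot: [-90.0, 0.0, -125.5]
force: [1.6, -0.8, -0.7]
gripper_width: 59.7
[ 1.72183616 -0.78774446 -1.01295235] [-0.04625715 -0.34137822  0.02356804] [641.26505735 162.28264512 124.75933519] 59.35798007208088
```

View pics/s17.png

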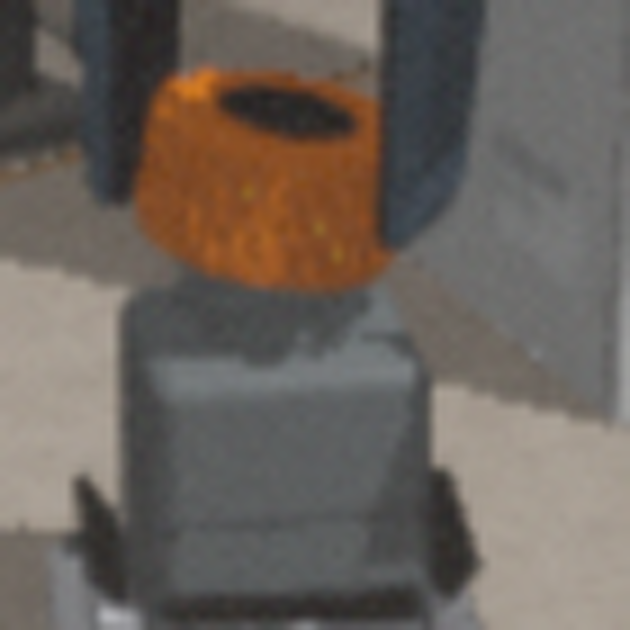

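```bash
python3 -m handwheel '[[0.4,[0,-1,0],[0,0,0]],[0.4,[0,-1,0],[0,0,0]],[0.4,[0,-1,0],[0,0,0]],[0.4,[0,-1,0],[0,0,0]],[0.4,[0,-1.5,0],[0,0,0]],[0.4,[0,-2,0],[0,0,0]],[0.4,[0,-3,0],[0,0,0]],[0.4,[0,-5,0],[0,0,0]],[0.4,[0,-8,0],[0,0,0]],[0.4,[0,-10,0],[0,0,0]]]' ; python3 -m handwheel '[[0.4,[0,-8,0],[0,0,0]],[0.4,[0,-5,0],[0,0,0]],[0.4,[0,0,0],[0,0,0]],[0.4,[0,0,0],[0,0,0]],[0.4,[0,0,0],[0,0,0]],[0.4,[0,0,0],[0,0,0]],[0.4,[0,0,0],[0,0,0]],[0.4,[0,0,0],[0,0,0]],[0.4,[0,0,0],[0,0,0]],[0.4,[0,0,0],[0,0,0]]]' ; python3 -c "
from h import *
crop('side',env.grab_frame('side'),280,145,380,265,6,'s18')
s=env.state();print(s['force'],s['torque'],s['ee_pos'],s['gripper_width'],s['time_s'])"
```

```text
time_s: 23.97
ee_pos: [640.8, 162.3, 158.6]
ee_rot: [-90.0, -0.0, -125.5]
force: [0.3, 0.1, -0.8]
gripper_width: 59.6
time_s: 24.8
ee_pos: [641.0, 162.3, 171.0]
ee_rot: [-90.0, -0.0, -125.5]
force: [-0.5, -0.0, 0.3]
gripper_width: 59.6
[ 0.27187565 -0.70928206 -0.97816594] [-0.03474448 -0.05122468  0.00531551] [641.06019879 162.30245544 171.0255388 ] 59.216544939634325 24.85
```

View pics/s18.png

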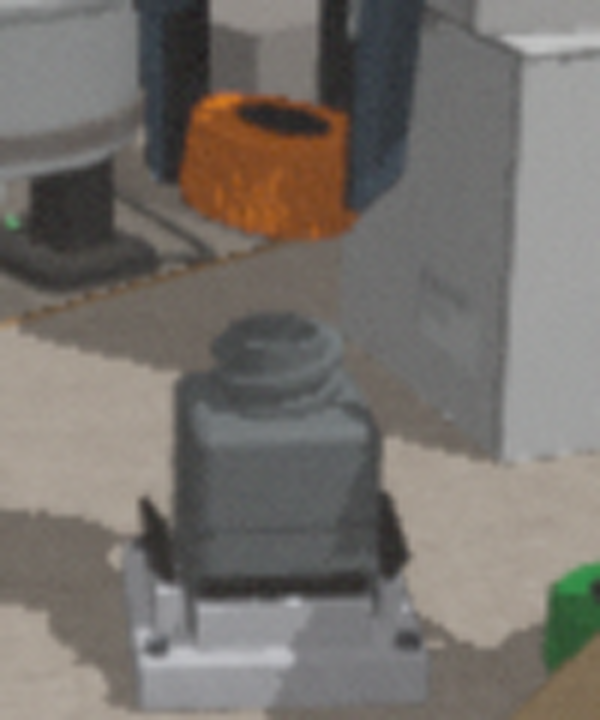

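```bash
cat > tilt.py <<'E'
from h import *
from scipy.optimize import least_squares
def contour(big,off,s):
    # dark disc inside orange: red channel low
    r=cv2.GaussianBlur(big[:,:,2],(0,0),s*.35)
    m=((r<115)).astype(np.uint8)
    return m
def fit(pts,c0,th0):
    t=np.linspace(0,2*np.pi,120,endpoint=False)
    def circ(q):
        n=np.array([q[3],q[4],1.]);n/=np.linalg.norm(n); u=np.cross([0,1,0],n);u/=np.linalg.norm(u);v=np.cross(n,u)
        P=np.array([q[:3]+q[5]*(np.cos(a)*u+np.sin(a)*v) for a in t]); c=CI["side"];T=c["camera_from_world"];Q=P@T[:3,:3].T+T[:3,3]
        return np.c_[c["fx"]*Q[:,0]/Q[:,2]+c["cx"],c["fy"]*Q[:,1]/Q[:,2]+c["cy"]]
    def res(q):
        C=circ(q); d=np.linalg.norm(pts[:,None]-C[None],axis=2); d2=np.sort(d,1)[:,0]
        # signed radial
        m=C.mean(0); e=cv2.fitEllipse(C.astype(np.float32))
        return np.r_[d2,(q[1]-c0[1])*.1,(q[5]-15.7)*3]
    return least_squares(res,[*c0,0.0,0.0,15.7],x_scale=[2,2,2,.05,.05,1]),res
E
python3 - <<'E'
from tilt import *
F=np.mean([env.grab_frame("side").astype(float) for _ in range(3)],0).astype(np.uint8); cv2.imwrite("pics/raw18.png",F[:,:,::-1])
import cv2
for name,src,x0,y0,x1,y1,box,c0 in(("now",cv2.imread("pics/raw18.png"),305,150,350,190,None,(641,162.3,193)),("s13",cv2.imread("pics/s13.png"),280,150,None,None,(180,185,280,235),(641,162.3,136.4))):
    if name=="now": s=8; big=cv2.resize(src[y0:y1,x0:x1],None,fx=s,fy=s,interpolation=cv2.INTER_CUBIC); bx=(0,0)
    else: s=5; big=src[box[1]:box[3],box[0]:box[2]]; bx=box[:2]
    m=contour(big,None,s)
    cs=cv2.findContours(m,cv2.RETR_LIST,cv2.CHAIN_APPROX_NONE)[0]
    for c in cs:
        A=cv2.contourArea(c)/s/s
        if 50<A<160:
            e=cv2.fitEllipse(c); print(name,"area",A,"ell",np.round(e[0],1),np.round(np.array(e[1])/s,2),round(e[2],1))
            p=(c[:,0]+np.array(bx))/s+np.array([x0,y0])-.5+.5/s
            try:
                f,_=fit(p[::2],c0,None); print("fit",f.x.round(3),"cost",f.cost)
            except Exception as ex: print(ex)
    cv2.imwrite(f"pics/tm_{name}.png",np.hstack([big,cv2.cvtColor(m*255,cv2.COLOR_GRAY2BGR)]))
# expected upright ellipse
t=np.linspace(0,6.283,60)
for c0 in((641,162.3,193),(641,162.3,136.4)):
    P=np.array([proj("side",np.array(c0)+15.7*np.array([np.cos(a),np.sin(a),0])) for a in t]); print("upright",cv2.fitEllipse(P.astype(np.float32)))
E
```

```text
s13 area 86.64 ell [49.5 28.4] [ 6.91 16.01] 92.3
fit [ 6.38853e+02  1.60772e+02  1.35554e+02 -1.00000e-02 -1.14000e-01
  1.57960e+01] cost 0.8797188448500899
upright ((327.0208740234375, 164.13168334960938), (4.54249906539917, 16.05691909790039), 91.02787780761719)
upright ((326.43359375, 191.564697265625), (5.227837562561035, 15.659831047058105), 91.09361267089844)
```

View pics/tm_now.png

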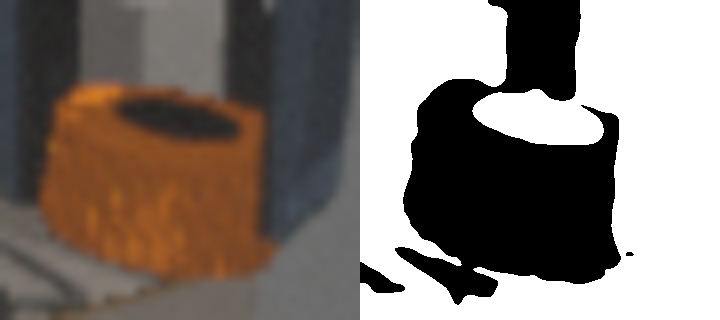

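Run:
```python
from h import *
print("flap corner (386,160)/(333,297)",tri((386,160),(333,297)))
for z in(100,200,280): print(z,"cornerA",onz("top",(386,160),z).round(0),"cornerB",onz("top",(490,268),z).round(0))
top=env.grab_frame("top")
m=env.masks_of("top","dish_floor")[0]; c=max(cv2.findContours(m["region"].astype(np.uint8),0,2)[0],key=cv2.contourArea); e=cv2.fitEllipse(c); print(m["p"],e,onz("top",e[0],14))
def rect(x,y,yaw,z,hx,hz):
    c,s=np.cos(np.radians(yaw)),np.sin(np.radians(yaw))
    return [np.array([x+c*u-s*v,y+s*u+c*v,z]) for u,v in((hx,hz),(hx,-hz),(-hx,-hz),(-hx,hz))]
P=[(rect(477,-161.5,-125.5,91,38,89),(0,0,255)),(rect(477,-161.5,-125.5,250,38,89),(0,255,255))]
P+=[([np.array([477+r*np.cos(t),-161.5+r*np.sin(t),z]) for t in np.linspace(0,6.28,60)],(0,255,0)) for r,z in((60,14),(45,4))]
draw("top",top,P,330,130,560,400,2.2,"t19")
```

```text
flap corner (386,160)/(333,297) (array([675.07334164, -90.06049997,  71.42466976]), np.float64(122.71518129495304))
100 cornerA [757. -96. 100.] cornerB [ 547. -278.  100.]
200 cornerA [726. -79. 200.] cornerB [ 541. -240.  200.]
280 cornerA [701. -67. 280.] cornerB [ 536. -210.  280.]
0.89 ((418.9596252441406, 308.08123779296875), (57.22697067260742, 59.030696868896484), 149.41632080078125) [ 475.59310369 -161.40541891   14.        ]
```

View pics/t19.png

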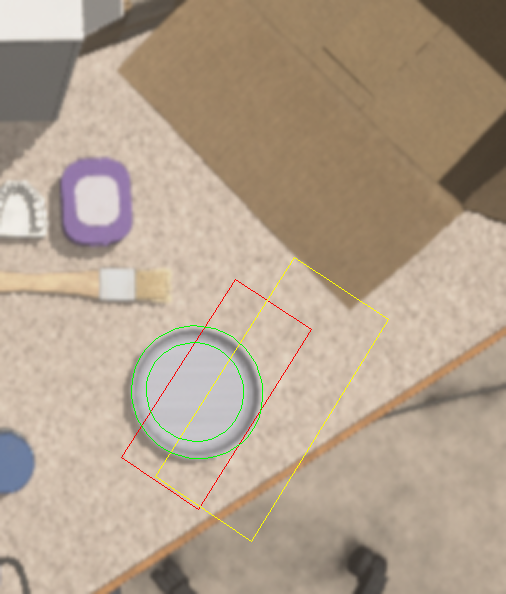

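```bash
python3 -m handwheel '[[0.4,[0,0,0],[0,-4,0]],[0.4,[0,0,0],[0,-7,0]],[0.4,[0,0,0],[0,-7,0]],[0.4,[0,0,0],[0,-7,0]],[0.4,[0,0,0],[0,-7,0]],[0.4,[0,0,0],[0,-7,0]],[0.4,[0,0,0],[0,-7,0]],[0.4,[0,0,0],[0,-7,0]],[0.4,[0,0,0],[0,-7,0]],[0.4,[0,0,0],[0,-7,0]]]' && python3 plan.py 477 -161.5 140 -58.5
```

```text
time_s: 25.93
ee_pos: [641.1, 162.3, 171.2]
ee_rot: [-90.0, -0.0, -58.1]
force: [-0.2, 0.9, -0.3]
gripper_width: 59.2
pos [641.1 162.3 171.2] rot [-90.   -0.  -58.1] t 25.93 F [-0.2  0.9 -0.3] w 59.2 q6 -18.7
shift now-axes [ 188.4   31.2 -310.3] after turn [ 190.4   31.2 -309.1] turn [-0.    0.37  0.  ]
```

```bash
python3 -m handwheel '[[0.4,[5,0,-8],[0,0,0]],[0.4,[11,0,-18],[0,0,0]],[0.4,[15,0,-25],[0,0,0]],[0.4,[16,0,-27],[0,0,0]],[0.4,[16,0,-27],[0,0,0]],[0.4,[16,0,-27],[0,0,0]],[0.4,[16,0,-27],[0,0,0]],[0.4,[16,0,-27],[0,0,0]],[0.4,[16,0,-27],[0,0,0]],[0.4,[16,0,-27],[0,0,0]]]' && python3 -m handwheel '[[0.4,[16,0,-27],[0,0,0]],[0.4,[14,0,-22],[0,0,0]],[0.4,[9,0,-13],[0,0,0]],[0.4,[4,0,-6],[0,0,0]],[0.4,[0,0,0],[0,0,0]],[0.4,[0,0,0],[2,0,1]],[0.4,[0,0,0],[3,0,2]],[0.4,[0,0,0],[2,0,1]],[0.4,[0,0,0],[0,0,0]],[0.4,[0,0,0],[0,0,0]]]' && python3 plan.py 477 -161.5 40 -58.5
python3 - <<'E'
from h import *
F=np.mean([env.grab_frame("side").astype(float) for _ in range(2)],0).astype(np.uint8); cv2.imwrite("pics/raw20.png",F[:,:,::-1])
crop("side",F,190,170,350,400,2.6,"s20")
crop("side",F,220,240,300,310,8,"s20b")
E
```

```text
time_s: 26.77
ee_pos: [509.8, -86.6, 171.3]
ee_rot: [-90.0, -0.0, -58.7]
force: [0.5, 0.0, -0.8]
gripper_width: 59.5
time_s: 27.6
ee_pos: [475.8, -156.9, 171.1]
ee_rot: [-83.0, 4.0, -58.3]
force: [-0.2, 0.4, -0.9]
gripper_width: 59.6
pos [ 475.8 -156.9  171.1] rot [-83.    4.  -58.3] t 27.6 F [-0.2  0.4 -0.9] w 59.6 q6 -60.5
shift now-axes [ 13.6 129.3 -17.2] after turn [  4.5 131.1  -1.4] turn [-6.96 -0.04 -4.  ]
```

View pics/s20.png

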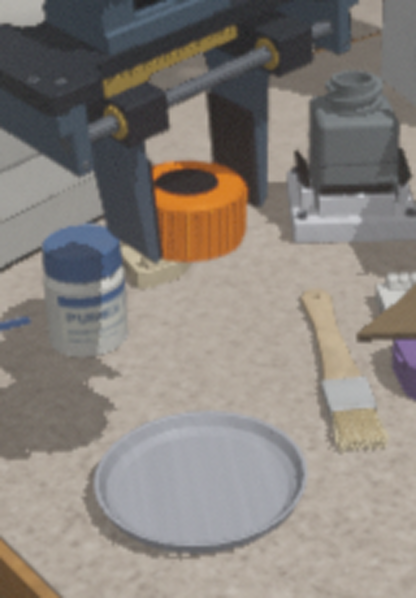

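View pics/s20b.png

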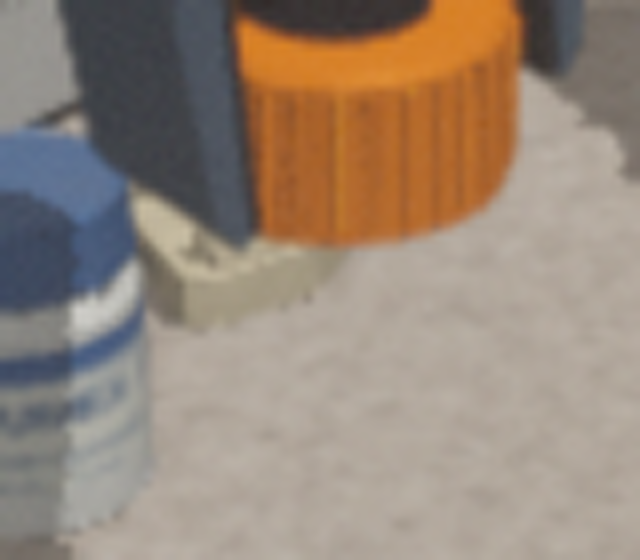

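Run:
```python
from tilt import *
im=cv2.imread("pics/raw20.png"); x0,y0=235,225; s=8
big=cv2.resize(im[225:275,235:295],None,fx=s,fy=s,interpolation=cv2.INTER_CUBIC)
R=(-83,4,-58.3)
# overlay predicted level cap
st=env.state(); from scipy.spatial.transform import Rotation as Ro
Rt=Ro.from_euler("xyz",st["ee_rot"],degrees=True); 
c=st["ee_pos"]-Rt.apply([0,1,0])*7  # axis-mid approx
o=big.copy()
for off,r,col in((15,29.5,(255,0,0)),(-15,29.5,(255,0,0)),(15,15.5,(0,255,0))):
    q=np.array([(proj("side",c+np.array([r*np.cos(t),r*np.sin(t),off]))-(x0,y0)+.5+np.array([-2,-1.5]))*s for t in np.linspace(0,6.28,80)]).astype(np.int32); cv2.polylines(o,[q],True,col,1)
cv2.imwrite("pics/s21.png",o)
p=proj("side",c); print(p, proj("side",c+[0,0,30])-p)
```

```text
[263.90982288 249.03288067] [ -0.79896746 -20.79568514]
```

View pics/s21.png

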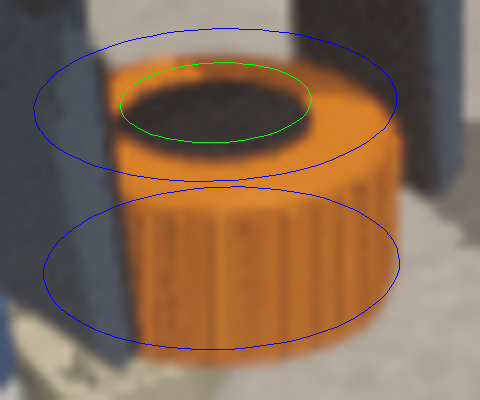

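```bash
python3 plan.py 477 -161.5 171 -58.3; python3 plan.py 477 -161.5 30 -58.3
```

```text
pos [ 476.1 -156.6  171.2] rot [-83.    4.  -58.2] t 27.7 F [-0.1  0.2  0.3] w 59.6 q6 -60.6
shift now-axes [ 4.6 -0.3 -1.8] after turn [ 4.6  0.2 -1.8] turn [-6.98 -0.15 -3.97]
pos [ 476.1 -156.6  171.2] rot [-83.    4.  -58.2] t 27.7 F [-0.1  0.2  0.3] w 59.6 q6 -60.6
shift now-axes [ 14.4 139.3 -18.9] after turn [  4.6 141.2  -1.8] turn [-6.98 -0.15 -3.97]
```

```bash
python3 -m handwheel '[[0.4,[2.3,0,-0.9],[0,0,0]],[0.4,[3,10,-2.1],[0,0,0]],[0.4,[1.4,19.8,-2.4],[0,0,0]],[0.4,[1.4,19.8,-2.4],[0,0,0]],[0.4,[1.4,19.8,-2.4],[0,0,0]],[0.4,[1.4,19.8,-2.4],[0,0,0]],[0.4,[1.4,19.8,-2.4],[0,0,0]],[0.4,[1.1,14.8,-1.8],[0,0,0]],[0.4,[0.7,9.9,-1.2],[0,0,0]],[0.4,[0.2,4,-0.5],[0,0,0]]]' && python3 plan.py 477 -161.5 15 -58.3
python3 - <<'E'
from h import *
F=env.grab_frame("side"); cv2.imwrite("pics/raw22.png",F[:,:,::-1])
crop("side",F,215,280,325,390,6,"s22")
E
```

```text
time_s: 28.53
ee_pos: [476.0, -161.5, 29.7]
ee_rot: [-83.1, 4.1, -58.2]
force: [-1.6, -0.2, -1.4]
gripper_width: 59.7
pos [ 476.  -161.5   29.7] rot [-83.1   4.1 -58.2] t 28.53 F [-1.6 -0.2 -1.4] w 59.7 q6 -65.6
shift now-axes [ 1.6 14.6 -0.9] after turn [ 0.6 14.7  0.8] turn [-6.89 -0.16 -4.13]
```

View pics/s22.png

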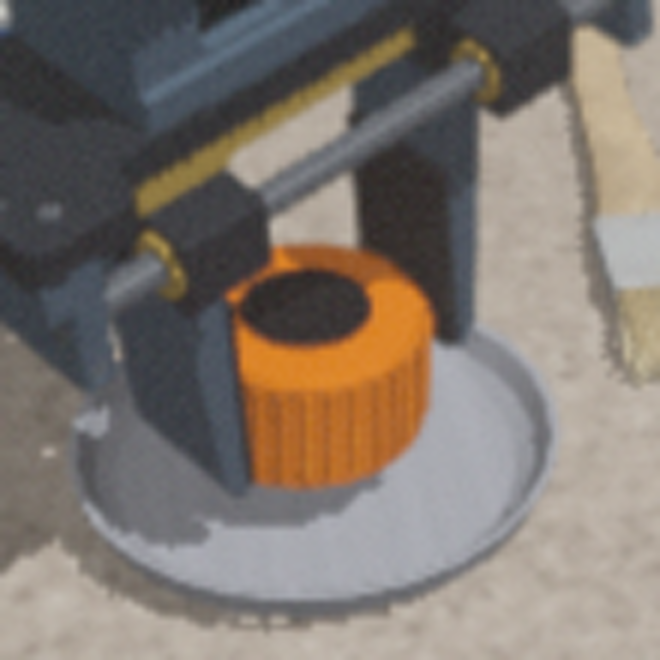

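```bash
python3 -m handwheel '[[0.4,[0.1,1.5,-0.2],[0,0,0]],[0.4,[0.1,1.5,-0.2],[0,0,0]],[0.4,[0.1,1.5,-0.2],[0,0,0]],[0.4,[0.1,1.5,-0.2],[0,0,0]],[0.4,[0.1,1,-0.1],[0,0,0]],[0.4,[0.1,1,-0.1],[0,0,0]],[0.4,[0,1,-0.1],[0,0,0]],[0.4,[0,0,0],[0,0,0]],[0.4,[0,0,0],[0,0,0]],[0.4,[0,0,0],[0,0,0]]]' && python3 plan.py 477 -161.5 15 -58.3
python3 - <<'E'
from h import *
F=env.grab_frame("side"); cv2.imwrite("pics/raw23.png",F[:,:,::-1])
crop("side",F,215,290,315,390,6,"s23")
E
```

```text
time_s: 29.42
ee_pos: [476.9, -162.0, 22.5]
ee_rot: [-83.0, 4.0, -58.2]
force: [0.1, 0.2, -0.6]
gripper_width: 59.9
pos [ 476.9 -162.    22.5] rot [-83.    4.  -58.2] t 29.42 F [ 0.1  0.2 -0.6] w 59.9 q6 -65.9
shift now-axes [ 0.1  7.5 -0.6] after turn [-0.4  7.5  0.3] turn [-7.01 -0.17 -3.98]
```

View pics/s23.png

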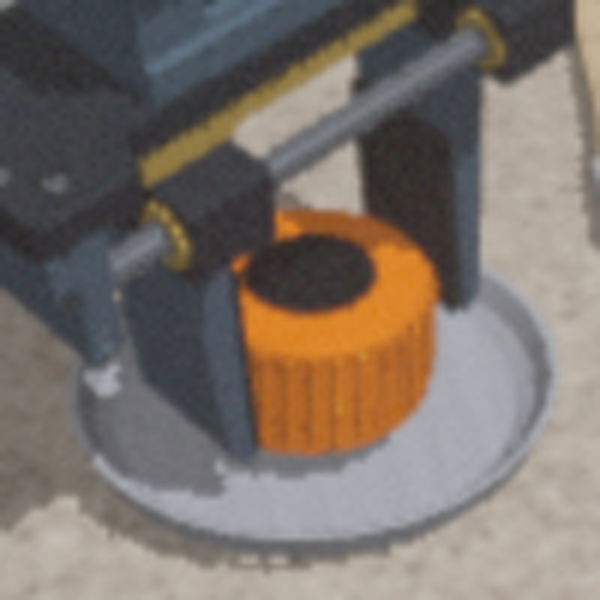

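```bash
python3 -m handwheel '[[0.4,[0.1,1,-0.1],[0,0,0]],[0.4,[0.1,1,-0.1],[0,0,0]],[0.4,[0.1,1,-0.1],[0,0,0]],[0.4,[0.1,1,-0.1],[0,0,0]],[0.4,[0,0.5,-0.1],[0,0,0]],[0.4,[0,0,0],[0,0,0]],[0.4,[0,0,0],[0,0,0]],[0.4,[0,0,0],[0,0,0]],[0.4,[0,0,0],[0,0,0]],[0.4,[0,0,0],[0,0,0]]]' && python3 plan.py 477 -161.5 15 -58.3
```

```text
time_s: 30.3
ee_pos: [477.0, -162.0, 18.0]
ee_rot: [-83.0, 4.0, -58.2]
force: [0.0, 0.5, -0.6]
gripper_width: 59.4
pos [ 477. -162.   18.] rot [-83.    4.  -58.2] t 30.3 F [ 0.   0.5 -0.6] w 59.4 q6 -66.1
shift now-axes [-0.3  3.  -0.1] after turn [-0.5  3.   0.3] turn [-7.01 -0.17 -3.98]
```

```bash
python3 -m handwheel '[[0.4,[0.1,0.7,-0.1],[0,0,0]],[0.4,[0,0.7,-0.1],[0,0,0]],[0.4,[0.1,0.6,-0.1],[0,0,0]],[0.4,[0,0,0],[0,0,0]],[0.4,[0,0,0],[0,0,0]],[0.4,[0,0,0],[0,0,0]],[0.4,[0,0,0],[0,0,0]],[0.4,[0,0,0],[0,0,0]],[0.4,[0,0,0],[0,0,0]],[0.4,[0,0,0],[0,0,0]]]' && python3 plan.py 477 -161.5 14 -58.3
python3 - <<'E'
from h import *
F=env.grab_frame("side"); cv2.imwrite("pics/raw24.png",F[:,:,::-1])
crop("side",F,230,310,310,380,8,"s24")
E
```

```text
time_s: 31.13
ee_pos: [477.0, -162.1, 15.9]
ee_rot: [-83.0, 4.0, -58.2]
force: [-0.6, 0.1, -0.4]
gripper_width: 59.9
pos [ 477.  -162.1   15.9] rot [-83.    4.  -58.2] t 31.13 F [-0.6  0.1 -0.4] w 59.9 q6 -66.2
shift now-axes [-0.4  2.   0.1] after turn [-0.5  1.9  0.4] turn [-7.01 -0.17 -3.98]
```

View pics/s24.png

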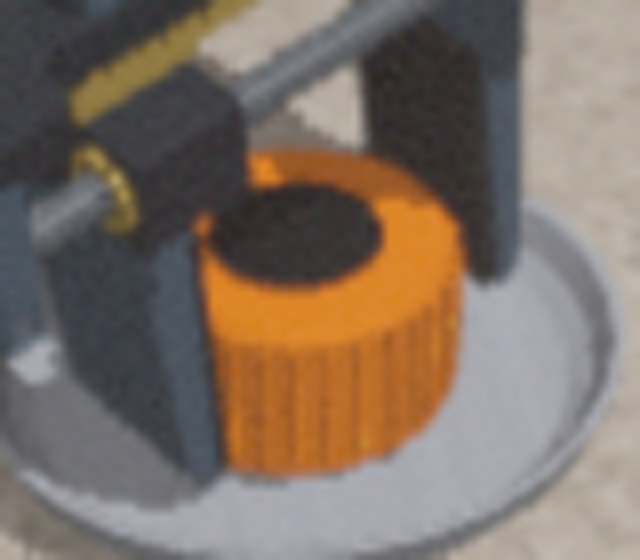

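```bash
python3 -m handwheel '[[0.4,[0,0.5,-0.1],[0,0,0]],[0.4,[0,0.5,0],[0,0,0]],[0.4,[0,0.5,-0.1],[0,0,0]],[0.4,[0,0,0],[0,0,0]],[0.4,[0,0,0],[0,0,0]],[0.4,[0,0,0],[0,0,0]],[0.4,[0,0,0],[0,0,0]],[0.4,[0,0,0],[0,0,0]],[0.4,[0,0,0],[0,0,0]],[0.4,[0,0,0],[0,0,0]]]' && python3 plan.py 477 -161.5 14 -58.3
```

```text
time_s: 32.02
ee_pos: [476.9, -162.0, 14.4]
ee_rot: [-83.0, 4.0, -58.2]
force: [0.4, -0.3, 0.2]
gripper_width: 59.1
pos [ 476.9 -162.    14.4] rot [-83.    4.  -58.2] t 32.02 F [ 0.4 -0.3  0.2] w 59.1 q6 -66.3
shift now-axes [-0.4  0.5  0.3] after turn [-0.4  0.4  0.4] turn [-7.   -0.17 -3.99]
```

```bash
python3 -m handwheel '[[0.4,[0,0.5,-0.1],[0,0,0]],[0.4,[0,0.5,0],[0,0,0]],[0.4,[0,0.5,-0.1],[0,0,0]],[0.4,[0,0,0],[0,0,0]],[0.4,[0,0,0],[0,0,0]],[0.4,[0,0,0],[0,0,0]],[0.4,[0,0,0],[0,0,0]],[0.4,[0,0,0],[0,0,0]],[0.4,[0,0,0],[0,0,0]],[0.4,[0,0,0],[0,0,0]]]' 10 && python3 plan.py 477 -161.5 14 -58.3
```

```text
time_s: 32.85
ee_pos: [476.7, -161.9, 13.1]
ee_rot: [-83.0, 4.0, -58.2]
force: [-3.1, 0.5, 6.2]
gripper_width: 60.2
pos [ 476.7 -161.9   13.1] rot [-83.    4.  -58.2] t 32.85 F [-3.1  0.5  6.2] w 60.2 q6 -66.4
shift now-axes [-0.2 -0.8  0.5] after turn [-0.2 -0.9  0.4] turn [-7.01 -0.17 -3.99]
```

```bash
python3 -m handwheel '[[0.66,[0,0,0],[0,0,0]],[0.67,[0,0,0],[0,0,0]],[0.68,[0,0,0],[0,0,0]],[0.69,[0,0,0],[0,0,0]],[0.7,[0,0,0],[0,0,0]],[0.71,[0,0,0],[0,0,0]],[0.72,[0,0,0],[0,0,0]],[0.73,[0,0,0],[0,0,0]],[0.73,[0,0,0],[0,0,0]],[0.73,[0,0,0],[0,0,0]]]' && python3 plan.py 477 -161.5 60 -58.3
python3 - <<'E'
from h import *
F=env.grab_frame("side")
crop("side",F,230,310,310,380,8,"s25")
E
```

```text
time_s: 33.68
ee_pos: [476.8, -162.0, 12.9]
ee_rot: [-83.0, 4.0, -58.2]
force: [-0.7, 0.4, 0.1]
gripper_width: 66.6
pos [ 476.8 -162.    12.9] rot [-83.    4.  -58.2] t 33.68 F [-0.7  0.4  0.1] w 66.6 q6 -66.4
shift now-axes [ -3.6 -46.6   6.1] after turn [ -0.3 -47.1   0.4] turn [-7.01 -0.17 -3.98]
```

View pics/s25.png

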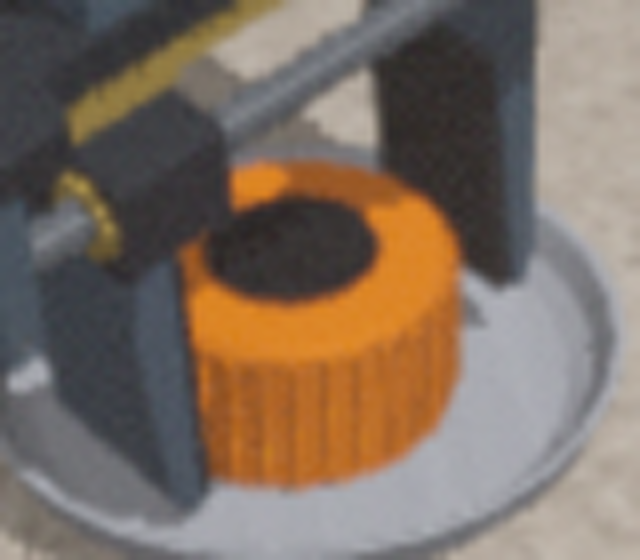

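```bash
python3 -m handwheel '[[0.73,[0,-0.5,-0.7],[0,0,0]],[0.73,[0,-1,-0.8],[0,0,0]],[0.73,[0,-3,0],[0,0,0]],[0.76,[0,-6,0],[0,0,0]],[0.82,[0,-10,0],[0,0,0]],[0.9,[0,-15,0],[0,0,0]],[0.95,[0,-20,0],[0,0,0]],[0.98,[0,-20,0],[0,0,0]],[0.98,[0,-20,0],[0,0,0]],[0.98,[0,-20,0],[0,0,0]]]' && python3 plan.py 477 -161.5 200 -58.3
python3 - <<'E'
from h import *
F=env.grab_frame("side")
crop("side",F,180,140,360,400,2.3,"s26")
E
```

```text
time_s: 34.57
ee_pos: [467.6, -177.2, 129.1]
ee_rot: [-83.0, 3.9, -58.2]
force: [0.2, -0.1, -0.3]
gripper_width: 89.1
pos [ 467.6 -177.2  129.1] rot [-83.    3.9 -58.2] t 34.57 F [ 0.2 -0.1 -0.3] w 89.1 q6 -64.2
shift now-axes [-13.2 -67.7  24.7] after turn [ -8.4 -70.9  16.2] turn [-7.03 -0.18 -3.92]
```

View pics/s26.png

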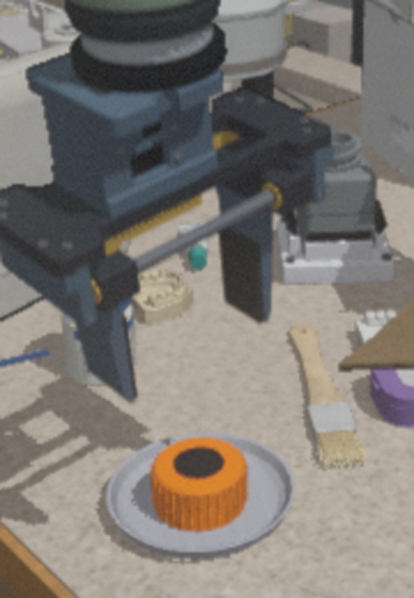

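```bash
python3 -m handwheel '[[0.98,[0,-15,0],[-2,0,-1]],[0.98,[0,-20,0],[-3,0,-2]],[0.98,[0,-20,0],[-2,0,-1]],[0.98,[-5,-15,-8],[0,0,0]],[0.98,[-12,-5,-18],[0,0,0]],[0.98,[-14,0,-20],[0,0,0]],[0.98,[-10,0,-14],[0,0,0]],[0.98,[-4,0,-6],[0,0,0]],[0.98,[0,0,0],[0,0,0]],[0.98,[0,0,0],[0,0,0]]]' && python3 plan.py 477 -161.5 200 -58.3
python3 - <<'E'
from h import *
F=env.grab_frame("side");T=env.grab_frame("top")
crop("side",F,200,180,380,400,2.7,"s27")
crop("top",T,200,160,480,380,2.5,"t27")
crop("side",F,280,180,380,270,6,"s28")
E
```

```text
time_s: 35.45
ee_pos: [386.3, -177.7, 202.4]
ee_rot: [-89.9, -0.1, -58.5]
force: [0.1, -0.4, -0.3]
gripper_width: 89.3
pos [ 386.3 -177.7  202.4] rot [-89.9  -0.1 -58.5] t 35.45 F [ 0.1 -0.4 -0.3] w 89.3 q6 -57.8
shift now-axes [33.6  2.5 85.8] after turn [33.9  2.4 85.7] turn [-0.07 -0.21  0.1 ]
```

View pics/s27.png

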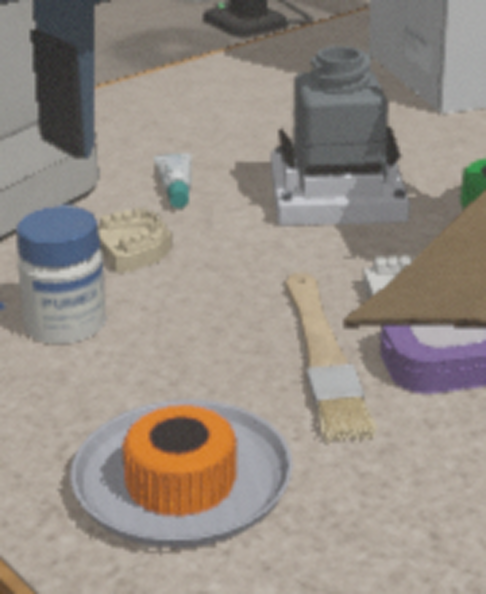

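View pics/t27.png

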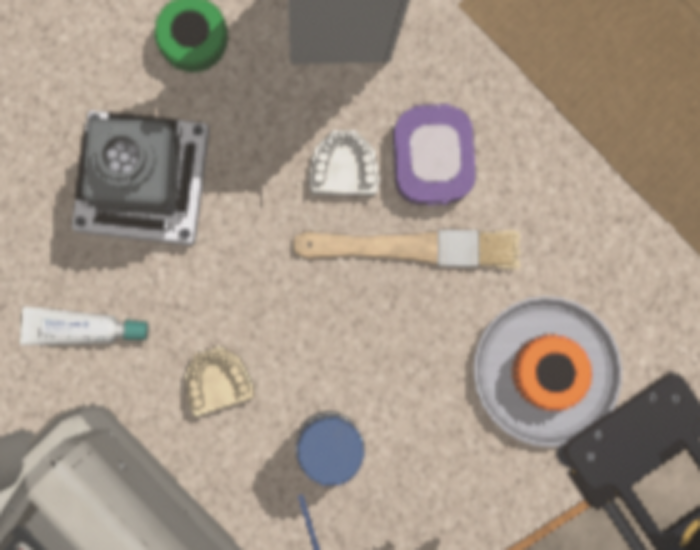

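View pics/s28.png

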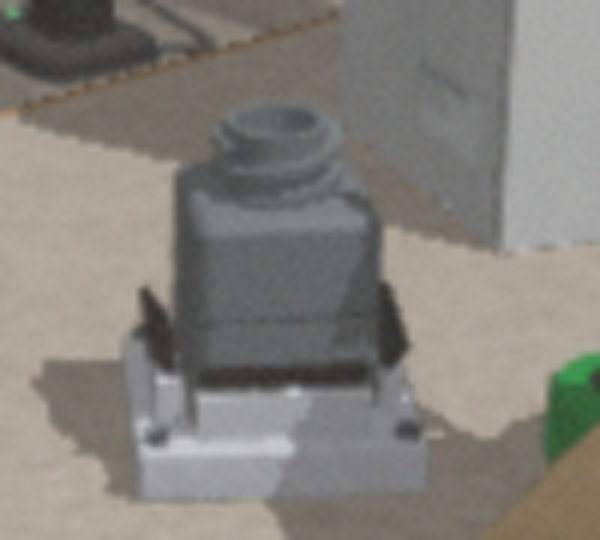

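Run:
```python
from h import *
F=env.grab_frame("side");T=env.grab_frame("top")
a=np.radians(-7.5);x,y=641,162
c=lambda r,z:[np.array([x+r*np.cos(t),y+r*np.sin(t),z]) for t in np.linspace(0,6.28,50)]
P=[(sq(x,y,a,95,31),(0,255,0)),(sq(x,y,a,48,32),(0,255,255)),(c(22.5,119),(255,0,255)),(sq(x,y,a,20,50),(0,0,255))]
draw("top",T,P,220,185,300,265,8,"t29");
draw("side",F,P,285,175,375,270,7,"s29")
```

```text
(no output)
```

View pics/t29.png

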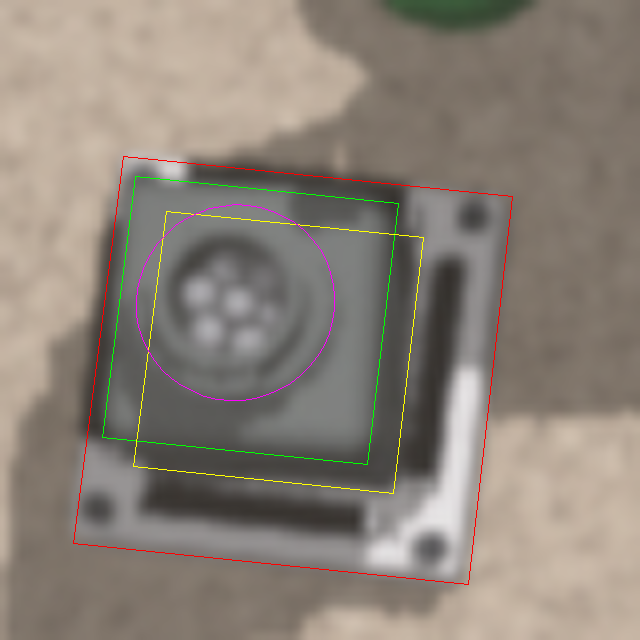

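View pics/s29.png

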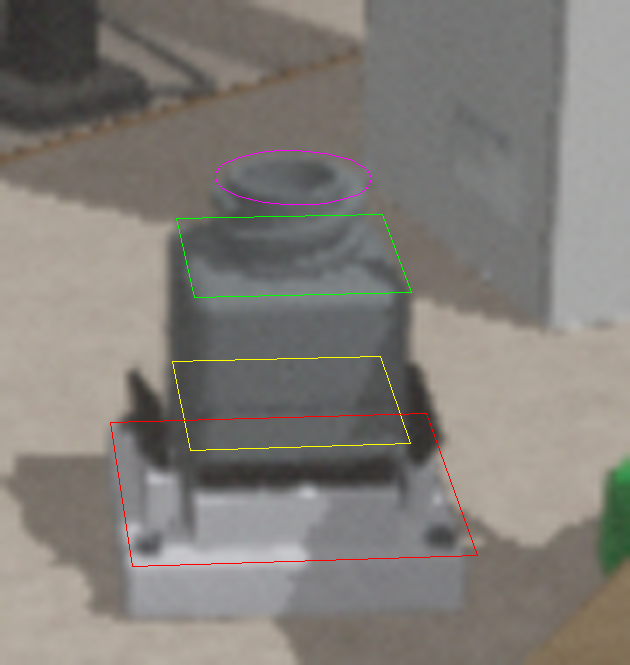

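```bash
python3 -c "
from workcell import env
print(env.job_done())"
```

```text
the job is handed in; nothing more can be done
None
```

I handed the job in at about 36 s of the 70 s allowed. The capped jar went into the holder, the cap was unscrewed and laid in the dish, and the robot was clear of everything.

- **Jar:** I set the jar down until the holder's floor carried it. The wrist reading changed from −6 N to +6 N at tool height 61 mm, which is the 20 mm rise expected. Final overlays in both pictures match the shoulder at 95 mm with the jar upright.
- **Cap:** I unscrewed it in four part-turns of about 62° (about 4.35 rad in all), letting go between each. I then lifted it off and lowered it open side down into the dish, with about 6 N at contact. The last pictures show it flat, slightly off the middle of the dish floor.
- **Bystanders:** none looked moved in the final top and side views.

**What went wrong:**
- **Cap tilt:** on the fourth grip, taken higher on the cap, the cap tilted by about 8° in the fingers.
- **Jar lean:** it seemed to lean the jar by 1–2° within the holder's play. Wrist readings stayed under about 3 N and 0.6 N m, and the jar settled back as the cap came off.
- **Correction:** I tilted the tool by 7° and 4° to level the cap before setting it down.

**Check that disagreed:** the side camera looked about 2 pixels (3 mm) off the robot and the top camera, so I relied on the top view for position.

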